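# Empty the scoop tray of used packs into the tub and close it

## Robot

A 7-joint arm with a two-finger parallel gripper is mounted at the origin on a cart in front of the work surface, level with it; the furniture and walls round the work are solid. World frame = base frame: x ahead of the robot, y to its left, z up, the work surface at z = 0. Lengths are in m, angles in rad, forces in N, time in s.
With the tool pointing down it reaches from about 0.35 to 0.9 m from the base axis. Payload 8.1 kg.
Tool frame: the origin (TCP) lies at the very end of the fingers, on their centre line; the grasp point (between the pads) lies 19 mm behind it (grasp_offset is the distance from the TCP to the grasp point, in m); z points along the fingers, y is the line along which they close (so a half turn about z gives the same grasp; the last joint's range is limited). The gripper opens to 92 mm and grips with 3 to 60 N. Pads are 19 mm wide; open, the fingers measure 130 mm over their backs; the gripper's body (75 mm by 190 mm) begins 47 mm behind the grasp point.
Start: joints at [-1.233, 0.434, 0.025, 1.573, -0.012, 1.134, -0.075], TCP at [0.267, 0.565, 0.227] pointing down, gripper open.
Joint ranges: [-2.62, 2.62], [-0.44, 2.09], [-1.27, 1.32], [0.08, 2.57], [-1.32, 4.46], [0.12, 2], [-2.74, 2.74]. Speed limits (rad/s): [2.22, 2.22, 3.01, 3.01, 3.14, 3.14, 3.14].

## Interface

Orientations are given as a rotation vector (axis times angle).
In Python, from cell import observe, get_image, camera_params, sign_off, silhouettes, grasp_offset gives the robot as it stands. The module is installed in compiled form; this text tells all that it offers.
- The arm moves only by the tool jog_arm, never from a script. Its argument "motion" is a list that holds one entry, the list of rows, each a list of 7 numbers: the shift along the tool's x, y, z in m, then the turn, a rotation vector about the tool's x, y, z in rad, then the closure, from -1 (fully open) to 1 (shut), so that 0 is half open. In form: [[[dx, dy, dz, wx, wy, wz, hand], ...]]. A call has 1 to 10 rows; each row is the pose to reach, as a shift and turn from the pose commanded when the call began, along the tool's axes at that moment; what a row does not reach only later rows make up. A row lasts 1/12 s, in which the tool goes at most 41.7 mm and 7.16 degrees, less where a joint would pass 70% of its speed; a pose out of reach is approached as far as the arm can. A call with a gripper value outside its range is refused whole. The fingers move at their own pace and stop on an object; "force" is the grip in N (left out, the last holds). Time passes only in rows, so rows that repeat a pose let the fingers close. It gives the time, the measured TCP pose, the force, the opening and the grip force at its end, in the units of the state.
- observe(): the state, without advancing time (a new reading comes with each control period).
- get_image(name): name is "side" or "top" or "wrist"; returns the picture (480x640x3 uint8, red, green, blue); there is no depth.
- camera_params(name): a dict with "vertical_fov" (degrees; the focal length in pixels is half the picture's height over the tangent of half this angle, whatever the lens; pixels are square), "cx", "cy" (the principal point, pixels), "T" (4x4, takes a point from camera to world coordinates). Camera axes: x right, y down, z forward; pixel columns grow to the right and rows downward; lengths in m; the calibration is good to about 2 mm. A picture is of the moment at which its call begins: read the wrist's pose just before it. camera_params takes no time and is no camera call; for the wrist camera it gives the pose at the moment of the call.
- sign_off(): hands the job in; it is judged then, once.
Trained networks look in the newest picture that a camera, given by its name, has taken for a name from the list of things; names that differ only in an ending like _2 or _b are one class to them, and where a whole thing is asked for, a point or a joint stands for the part that bears it (a point fixed in the world has none). Each returns a list of dicts, best first, with "p" (0 to 1); they miss things now and then, are a little off and sometimes report something else, mostly with a low value. They report only what shows in the picture. A call takes as long as a camera call. They do not tell look-alikes from the thing itself.
- silhouettes(query, camera): "mask" (480x640 bool, what is visible of it) and "pixel" ([column, row] in pixels, amid what is visible of it).
The state is a dict: "clock": time; "joints": joint angles; "dq": joint speeds; "joint_efforts": joint torques, N m; "position": TCP position; "ee_rot": TCP orientation; "force": force on the tool from outside, world axes, zero at the start; "ft_torque": the same for the moment, N m; "width": opening from 0.0 (shut) to 1.0 (fully open); "gripper_force": force on a finger pad.
Only numpy, scipy, OpenCV 4.12 (cv2) and the standard library are available. Lean on these libraries where they do the work, as an engineer would, in place of code of your own. Each camera call takes 0.05 s, during which the arm holds its last target. There are 200 camera calls.

## Task

Gather all the used packs lying along the front of the desk (small cartons, small lidded boxes, contact-lens case) in the scoop tray while it stands on its mat, then tip the trayful into the round tub and set the empty tray back down level on its mat. Then, with every pack in the tub, lift the tub's lid up and off its forked hanger and close the tub with it, the lid sitting flat on the rim. Leave the pen torch, lens, mouse and bottles alone.

Things in the scene. Friction and masses are not known exactly. Their poses are not given: they have to be found in the camera images.
- pack_a: small white carton, about 34 (own x) x 55 (own y) x 24 mm high as it lies; origin at the centre of its underside. A used pack; may be absent
- pack_d: small white carton, about 34 (own x) x 55 (own y) x 24 mm high as it lies; origin at the centre of its underside. A used pack; may be absent
- pack_b: small blue lidded box (lid does not open), about 35 (own x) x 50 (own y) x 29 mm high as it lies; origin at the centre of its underside. A used pack; may be absent
- pack_e: small blue lidded box (lid does not open), about 35 (own x) x 50 (own y) x 29 mm high as it lies; origin at the centre of its underside. A used pack; may be absent
- pack_c: contact-lens case with two round screw caps side by side, 30 (own x) x 66 (own y) x 20 mm high (the base to 10 mm, the 30 mm caps above); origin at the centre of its underside. A used pack; may be absent
- tray: white scoop tray, loose, 0.13 to 0.21 kg empty; origin on its underside below the tab's middle, own z up. 108 mm wide; side walls 4 mm thick, 32 mm high (inside own y -50 to +50 mm); floor 4 mm thick, from a 32 mm end wall at own x = +78 mm to the open pour end at own -x, which faces roughly the tub at the start (yaw -1.21 to -1.93 rad)
- tray_lip (a point): middle of the tray's pour lip, at own x = -98, y = 0, z = 17 mm of the tray: this end has no wall, the floor only ramps up from own x = -55 mm to the lip. Packs slide out over it when the tray is tipped steeply (60 to 80 degrees)
- tray_tab (a point): grip point of the upright tab with dark pads on the outside of the tray's -y side wall, which is the near one to the robot, at own x = 0, y = -58, z = 60 mm of the tray; the tab is 8 mm thick (along own y), 50 mm long (own x), its top 75 mm above the tray's underside
- mat: grey mat fixed on the desk, 220 (own x) x 150 (own y) x 2 mm, the tray's place; origin at the centre of its underside. It lies to the right of the tub
- tub: grey round open tub, fixed to the desk, 125 mm high, outer radius 86 mm at the foot and 90 mm at the rim, wall 4 mm, floor 5 mm thick; packs piled higher than 117 mm in it would hold the lid up; origin at the centre of its underside
- hanger: steel stand, fixed, to the left of the tub. Origin on the desk below the nominal axis of the hung lid. Two level prongs (8 mm round, centres at own y = -12 and +12 mm, tops at z = 135 mm) run from a post at own x = +116 mm along own -x, roughly towards the robot (yaw within 0.3 rad of zero)
- hanger_tip (a point): midway between the ends of the two prongs, at own x = -36 mm of the hanger; the ends are turned up so that they stand 10 mm above the prongs' tops
- lid: grey round lid of the tub, loose, 0.14 kg, hung level on the prongs. Own z up, origin at the centre of its underside. Plug radius 76 mm, z 0 to 8 mm; plate radius 94 mm, z 8 to 14 mm; neck radius 6 mm to z = 54 mm, between the prongs; collar radius 17 mm, z 54 to 59 mm, resting on the prongs. On the tub the plate lies on the rim, the plug inside, origin at z = 117 mm
- lid_grip (a point): middle of the lid's black upright grip, on its axis, 85 mm above the lid's origin; the grip is 20 mm round, from 59 to 106 mm above the origin. To free the lid: raise it 10 to 32 mm (higher the plate strikes the prongs), draw it along the hanger's own -x about 135 mm until the plate has passed the prong tips
- penlight: pen torch 134 x 15 x 16 mm lying on the right; bystander, origin under its centre
- lens: black-rimmed hand lens 34 mm across, 12 mm high, on the left; bystander, origin under its centre
- mouse: white computer mouse 104 x 56 x 36 mm on the right; bystander, origin under its centre
- lotion: bottle with grey cap, 56 mm across, 129 mm high, on the left; bystander, origin under its centre
- spray: slim spray bottle 48 mm across, 175 mm high, on the right; bystander, origin under its centre
Things that resemble listed ones, but are neither listed nor needed, are in the scene too. Leave any pink look-alike of the pack_c alone. What is shaped like the pack_e but turquoise is not meant.

How it is judged:
By the outcome, as a careful person would: the job done as asked, in the order asked, and still so for the second after the job is handed in, with the robot touching nothing.
Of pack_a, pack_b, pack_c, pack_d, pack_e only 3 to 5 are there at a start; the rules pass over those that are not, and their reading is None.
At some moment in a run one of pack_a, pack_b, pack_c, pack_d, pack_e may be knocked a few centimetres aside while the robot is not near it.
It also fails if it takes over 208 s, if anything falls off the work surface, if the arm or the gripper's body presses on something with over 40 N, if the wrist force passes 120 N, or if a joint passes its speed limit or range.

## Working session

There is one attempt and no reset: what is moved stays moved. The work goes in short steps, Python scripts to look and compute and a tool call to move; the robot and the scene stay as the last step left them, time stands still between calls to the robot, and variables do not carry over. Pictures are saved under pics/ and viewed, at most 16 in all, crops included, and the job is handed in when it is done.

Besides the shell and the picture viewer there is one more tool, called by a JSON object that holds its "api" and its "payload", one argument or row to a line. jog_arm: Moves the arm, as the interface text tells. Its arguments: {"type":"object","properties":{"motion":{"type":"array"},"force":{"type":"number"}},"required":["motion"]}

```bash
mkdir -p pics; ls; python3 - <<'E'
from cell import *
import cv2,numpy as np
s=observe();print({k:np.round(v,3) for k,v in s.items()})
for n in("top","side"):
    im=get_image(n);cv2.imwrite(f"pics/{n}0.png",im[:,:,::-1]);p=camera_params(n);print(n,p["vertical_fov"],p["cx"],p["cy"],np.round(p["T"],3).tolist())
print(grasp_offset)
E
```

```text
pics
{'clock': np.float64(0.0), 'joints': array([-1.233,  0.435,  0.025,  1.574, -0.012,  1.134, -0.075]), 'dq': array([ 0.001, -0.001,  0.001, -0.001,  0.001, -0.   ,  0.001]), 'joint_efforts': array([ 0.0000e+00, -6.6783e+01,  9.8600e-01, -3.1446e+01, -6.0000e-02,
        4.3000e-02,  0.0000e+00]), 'position': array([0.267, 0.565, 0.226]), 'ee_rot': array([-6.870e-01, -3.065e+00,  2.000e-03]), 'force': array([-0.173, -0.054,  0.235]), 'ft_torque': array([-0.013,  0.044, -0.036]), 'gripper_force': np.float64(0.0), 'width': np.float64(1.0)}
top 47.84665682346325 314.26609250670276 231.94532210214976 [[0.029, -0.994, 0.104, 0.307], [-1.0, -0.029, 0.004, -0.013], [-0.001, -0.104, -0.995, 1.646], [0.0, 0.0, 0.0, 1.0]]
side 53.22404415236301 315.6474721577876 231.58274161160227 [[0.957, -0.158, 0.243, 0.124], [-0.29, -0.552, 0.782, -1.085], [0.011, -0.819, -0.574, 0.934], [0.0, 0.0, 0.0, 1.0]]
0.0188
```

View pics/top0.png

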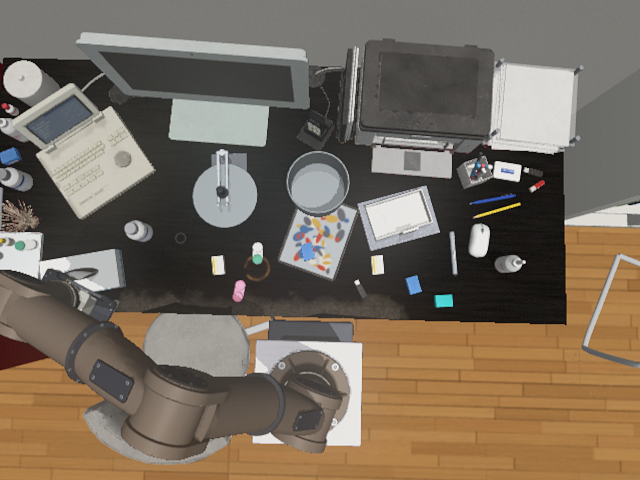

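View pics/side0.png

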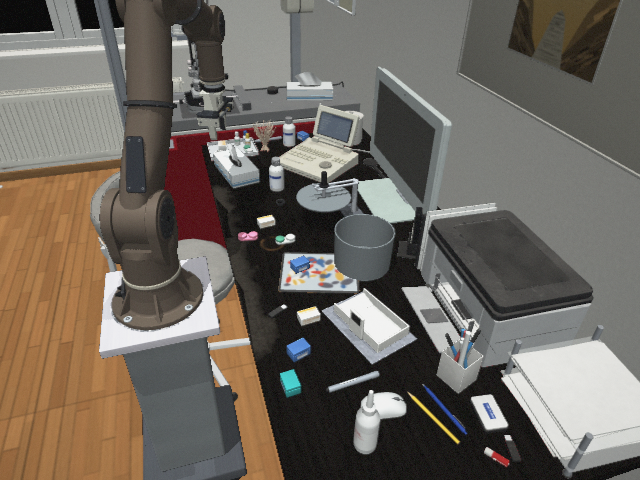

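```bash
cat > h.py <<'E'
from cell import *
import cv2,numpy as np
from scipy.spatial.transform import Rotation as Ro
from scipy.optimize import minimize
def box(x0,x1,y0,y1,z0,z1): return np.array([[x,y,z] for x in(x0,x1) for y in(y0,y1) for z in(z0,z1)])/1e3
def ring(r,z):
    a=np.linspace(0,2*np.pi,40); return np.c_[r*np.cos(a),r*np.sin(a),0*a+z]/1e3
M=dict(pack_a=box(-17,17,-27.5,27.5,0,24),pack_b=box(-17.5,17.5,-25,25,0,29),
 pack_c=np.vstack([ring(15,20)+[0,s*.018,0] for s in(-1,1)]+[ring(15,0)+[0,s*.018,0] for s in(-1,1)]),
 tray=np.vstack([box(-50,82,-54,54,0,32),box(-98,-55,-54,54,10,32),box(-25,25,-62,-54,50,75)]),
 mat=box(-110,110,-75,75,0,2),tub=np.vstack([ring(86,0),ring(90,125)]),
 lid=np.vstack([ring(94,8),ring(94,14)]))
M['pack_d']=M['pack_a'];M['pack_e']=M['pack_b']
def proj(P,cam):
    f=240/np.tan(np.radians(cam["vertical_fov"]/2));T=cam["T"];q=(P-T[:3,3])@T[:3,:3]
    return np.c_[cam["cx"]+f*q[:,0]/q[:,2],cam["cy"]+f*q[:,1]/q[:,2]]
def ray(px,z,cam):
    f=240/np.tan(np.radians(cam["vertical_fov"]/2));T=cam["T"]
    d=T[:3,:3]@np.array([(px[0]-cam["cx"])/f,(px[1]-cam["cy"])/f,1]);return T[:3,3]+d*(z-T[2,3])/d[2]
def fit(name,mask,cam,z=0,round_=False):
    P=M[name];v,u=np.nonzero(mask);c=ray((u.mean(),v.mean()),z+P[:,2].max()/2,cam)[:2]
    u0,v0=u.min()-15,v.min()-15;S=6
    mk=cv2.resize(mask[max(v0,0):v.max()+15,max(u0,0):u.max()+15].astype(np.uint8),None,fx=S,fy=S,interpolation=0)
    def cost(p):
        a=p[2]; R=np.array([[np.cos(a),-np.sin(a)],[np.sin(a),np.cos(a)]])
        W=np.c_[P[:,:2]@R.T+p[:2],P[:,2]+z]
        h=cv2.convexHull(((proj(W,cam)-[max(u0,0),max(v0,0)]+.5)*S).astype(np.float32)).astype(np.int32)
        im=np.zeros_like(mk);cv2.fillConvexPoly(im,h,1);return 1-(im&mk).sum()/(im|mk).sum()
    best=None
    for a in ([0] if round_ else np.arange(-3 if name=='tray' else 0,3.1,.4)):
        r=minimize(cost,[*c,a],method="Nelder-Mead",options=dict(initial_simplex=[[*c,a],[c[0]+.01,c[1],a],[c[0],c[1]+.01,a],[*c,a+.2]],maxiter=120))
        if best is None or r.fun<best.fun:best=r
    return np.round(best.x,4),round(1-best.fun,2)
def pose():
    s=observe();return np.array(s["position"]),Ro.from_rotvec(s["ee_rot"])
def rel(p0,R0,p1,R1):
    return np.round(np.r_[R0.inv().apply(np.array(p1)-p0),(R0.inv()*R1).as_rotvec()],4).tolist()
def down(yaw): # tool y along world angle yaw, z down
    y=np.array([np.cos(yaw),np.sin(yaw),0]);z=np.array([0,0,-1.]);return Ro.from_matrix(np.c_[np.cross(y,z),y,z])
E
python3 - <<'E'
from h import *
get_image("top");cam=camera_params("top")
for n in("pack_a","pack_b","pack_c","tray","mat","tub","lid","hanger","hanger_tip","lid_grip","tray_tab","penlight","lens","mouse","lotion","spray"):
    for d in silhouettes(n,"top"):
        if d["p"]<.25: continue
        m=d["mask"];z=.081 if n=="lid" else 0
        r=fit(n,m,cam,z,n in("tub","lid")) if n in M else np.round(ray(d["pixel"],.14 if 'h' in n else .05,cam),3)
        print(n,round(d["p"],2),np.round(d["pixel"]),m.sum(),r)
E
```

```text
pack_a 0.75 [258. 250.] 165 (array([0.4111, 0.1623, 1.8989]), np.float64(0.69))
pack_a 0.74 [228. 160.] 664 (array([0.6986, 0.2866, 0.3067]), np.float64(0.36))
pack_a 0.72 [307. 251.] 204 (array([ 0.4187,  0.0121, -1.3324]), np.float64(0.86))
pack_a 0.69 [218. 266.] 237 (array([0.3711, 0.2795, 1.7021]), np.float64(0.94))
pack_a 0.67 [415. 282.] 216 (array([ 0.3279, -0.3079,  1.8529]), np.float64(0.86))
pack_a 0.67 [236. 287.] 169 (array([0.2954, 0.2153, 1.6481]), np.float64(0.7))
pack_a 0.66 [379. 262.] 218 (array([ 0.3854, -0.1988,  1.6868]), np.float64(0.92))
pack_a 0.49 [444. 301.] 160 (array([ 0.2834, -0.397 , -0.0146]), np.float64(0.68))
pack_a 0.35 [319. 182.] 3233 (array([ 0.6618, -0.0106,  0.6297]), np.float64(0.07))
pack_b 0.75 [258. 250.] 165 (array([0.4102, 0.1619, 1.9531]), np.float64(0.67))
pack_b 0.74 [228. 160.] 664 (array([0.6979, 0.2855, 0.2832]), np.float64(0.35))
pack_b 0.72 [307. 251.] 204 (array([0.4185, 0.0123, 1.8404]), np.float64(0.92))
pack_b 0.69 [218. 266.] 237 (array([0.371 , 0.2791, 1.7321]), np.float64(0.89))
pack_b 0.67 [415. 282.] 216 (array([ 0.3277, 
[... 1302 characters left out ...]
8, -0.2634,  1.8589]), np.float64(0.32))
tub 0.92 [318. 183.] 3172 (array([ 0.6124, -0.0129,  0.2013]), np.float64(0.97))
lid 0.58 [227. 197.] 3163 (array([0.5703, 0.2557, 0.0769]), np.float64(0.95))
hanger 0.92 [227. 160.] 618 [0.662 0.246 0.14 ]
hanger 0.42 [413. 282.] 226 [ 0.331 -0.285  0.14 ]
hanger_tip 0.56 [224. 159.] 512 [0.666 0.257 0.14 ]
lid_grip 0.62 [222. 196.] 3028 [0.572 0.271 0.05 ]
tray_tab 0.63 [399. 215.] 2128 [ 0.532 -0.257  0.05 ]
penlight 0.51 [453. 252.] 237 [ 0.42  -0.396  0.14 ]
lens 0.49 [178. 235.] 43 [0.454 0.397 0.05 ]
mouse 0.86 [476. 241.] 593 [ 0.46  -0.485  0.05 ]
spray 0.79 [506. 263.] 400 [ 0.398 -0.576  0.05 ]
spray 0.69 [224. 157.] 454 [0.693 0.273 0.05 ]
```

```bash
cat >> h.py <<'E'
def tgt(x,y,z,yaw): # move from present to tool-down pose; yaw taken mod pi nearest
    p,R=pose();yv=R.as_matrix()[:,1];c=np.arctan2(yv[1],yv[0]);yaw=c+(yaw-c+np.pi/2)%np.pi-np.pi/2
    print("now",np.round(p,3),round(c,3),"rel",rel(p,R,[x,y,z],down(yaw)))
def look(name,z=0):
    get_image("wrist");cam=camera_params("wrist");out=[]
    for d in silhouettes(name,"wrist"):
        if d["p"]>.25:
            print(name,round(d["p"],2),np.round(d["pixel"]),d["mask"].sum(),*fit(name,d["mask"],cam,z))
E
python3 - <<'E'
from h import *
tgt(.371,.28,.2,1.68)
print(np.round(camera_params("wrist")["T"],3),camera_params("wrist")["vertical_fov"])
E
```

```text
now [0.267 0.565 0.227] 1.13 rel [-0.2161, -0.2135, 0.0267, 0.0, 0.0, -0.5501]
[[ 0.426  0.876  0.227  0.206]
 [ 0.905 -0.413 -0.106  0.595]
 [ 0.001  0.25  -0.968  0.385]
 [ 0.     0.     0.     1.   ]] 69.18031572205233
```

{"api": "jog_arm", "payload": {
  "motion": [
    [[-0.216,-0.2135,0.027,0,0,-0.55,-1],[-0.216,-0.2135,0.027,0,0,-0.55,-1],[-0.216,-0.2135,0.027,0,0,-0.55,-1],[-0.216,-0.2135,0.027,0,0,-0.55,-1],[-0.216,-0.2135,0.027,0,0,-0.55,-1],[-0.216,-0.2135,0.027,0,0,-0.55,-1],[-0.216,-0.2135,0.027,0,0,-0.55,-1],[-0.216,-0.2135,0.027,0,0,-0.55,-1],[-0.216,-0.2135,0.027,0,0,-0.55,-1],[-0.216,-0.2135,0.027,0,0,-0.55,-1]]
  ],
  "force": 20
}}

```text
clock: 1.78
position: [0.3713, 0.2796, 0.2]
ee_rot: [-0.168, 3.137, 0.001]
force: [0.2, 0.2, 0.6]
width: 1.003
gripper_force: 0.0
```

```bash
python3 - <<'E'
from h import *
look("pack_a")
tgt(.371,.28,.01,1.68)
cv2.imwrite("pics/w1.png",get_image("wrist")[:,:,::-1])
E
```

```text
pack_a 0.95 [263. 124.] 2058 [0.2931 0.2179 1.1881] 0.74
pack_a 0.86 [321. 212.] 2008 [0.3678 0.2816 1.7146] 0.97
pack_a 0.83 [207. 239.] 1801 [0.407  0.1674 1.3479] 0.75
pack_a 0.73 [ 50. 230.] 2784 [ 0.4202  0.0101 -1.2421] 0.87
now [0.371 0.281 0.2  ] 1.681 rel [-0.0001, -0.0016, 0.19, 0.001, 0.0004, 0.0012]
```

View pics/w1.png

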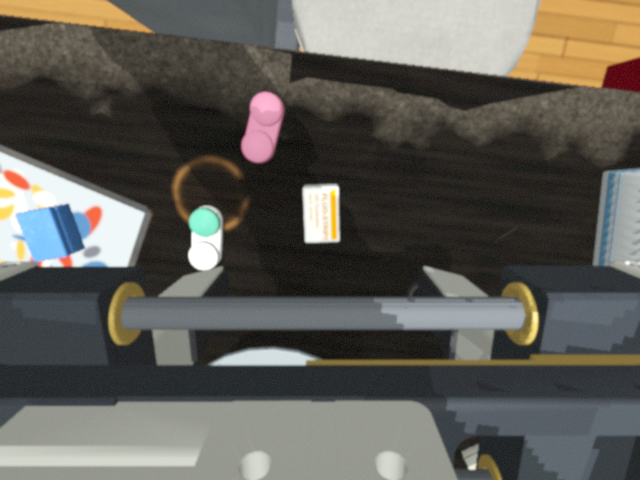

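{"api": "jog_arm", "payload": {
  "motion": [
    [[0.003,0.0024,0.1,0,0,-0.034,-1],[0.003,0.0024,0.188,0,0,-0.034,-1],[0.003,0.0024,0.188,0,0,-0.034,-1],[0.003,0.0024,0.188,0,0,-0.034,-1],[0.003,0.0024,0.188,0,0,-0.034,-1],[0.003,0.0024,0.188,0,0,-0.034,-1],[0.003,0.0024,0.188,0,0,-0.034,-1]]
  ]
}}

```text
clock: 2.52
position: [0.3667, 0.2827, 0.0112]
ee_rot: [0.228, -3.131, 0.002]
force: [0.8, -0.2, 0.7]
width: 0.997
gripper_force: 0.0
```

{"api": "jog_arm", "payload": {
  "motion": [
    [[0,0,0,0,0,0,1],[0,0,0,0,0,0,1],[0,0,0,0,0,0,1],[0,0,0,0,0,0,1],[0,0,0,0,0,0,1],[0,0,0,0,0,0,1],[0,0,0,0,0,0,1],[0,0,0,0,0,0,1]]
  ],
  "force": 15
}}

```text
clock: 3.18
position: [0.3677, 0.2821, 0.0118]
ee_rot: [-0.224, 3.133, 0.0]
force: [0.3, -0.1, -0.4]
width: 0.469
gripper_force: 0.0
```

{"api": "jog_arm", "payload": {
  "motion": [
    [[0,0,-0.04,0,0,0,1],[0,0,-0.08,0,0,0,1],[0,0,-0.12,0,0,0,1],[0,0,-0.16,0,0,0,1],[0,0,-0.188,0,0,0,1],[0,0,-0.188,0,0,0,1]]
  ]
}}

```text
clock: 3.68
position: [0.37, 0.2841, 0.2054]
ee_rot: [-0.224, 3.126, 0.009]
force: [0.7, 1.0, 0.1]
width: 0.04
gripper_force: 0.0
```

{"api": "jog_arm", "payload": {
  "motion": [
    [[-0.051,-0.303,0,0,0,-0.09,1],[-0.051,-0.303,0,0,0,-0.09,1],[-0.051,-0.303,0,0,0,-0.09,1],[-0.051,-0.303,0,0,0,-0.09,1],[-0.051,-0.303,0,0,0,-0.09,1],[-0.051,-0.303,0,0,0,-0.09,1],[-0.051,-0.303,0,0,0,-0.09,1],[-0.102,-0.605,0,0,0,-0.184,1],[-0.102,-0.605,0,0,0,-0.184,1],[-0.102,-0.605,0,0,0,-0.184,1]]
  ]
}}

```text
clock: 4.52
position: [0.4942, -0.115, 0.1995]
ee_rot: [0.513, -3.099, -0.0]
force: [0.2, 0.3, -0.6]
width: 0.007
gripper_force: 0.0
```

```bash
python3 - <<'E'
from h import *
tgt(.371,.28,.2,1.68)
E
```

```text
now [ 0.494 -0.115  0.199] 1.899 rel [-0.0107, 0.4136, -0.0005, 0.0002, -0.0003, 0.219]
```

{"api": "jog_arm", "payload": {
  "motion": [
    [[-0.011,0.414,0,0,0,0.219,-1],[-0.011,0.414,0,0,0,0.219,-1],[-0.011,0.414,0,0,0,0.219,-1],[-0.011,0.414,0,0,0,0.219,-1],[-0.011,0.414,0,0,0,0.219,-1],[-0.011,0.414,0,0,0,0.219,-1],[-0.011,0.414,0,0,0,0.219,-1],[-0.011,0.414,0,0,0,0.219,-1],[-0.011,0.414,0,0,0,0.219,-1],[-0.011,0.414,0,0,0,0.219,-1]]
  ]
}}

```text
clock: 5.35
position: [0.3723, 0.2784, 0.1995]
ee_rot: [0.17, -3.137, 0.0]
force: [1.1, 0.6, 0.7]
width: 0.684
gripper_force: 0.0
```

{"api": "jog_arm", "payload": {
  "motion": [
    [[0,0,0,0,0,0,-1],[0,0,0,0,0,0,-1],[0,0,0,0,0,0,-1]]
  ]
}}

```text
clock: 5.6
position: [0.3734, 0.2761, 0.1992]
ee_rot: [0.17, -3.136, 0.002]
force: [0.0, -0.6, 0.0]
width: 0.9
gripper_force: 0.0
```

```bash
python3 - <<'E'
from h import *
look("pack_a")
tgt(.368,.2816,.012,1.715)
E
```

```text
pack_a 0.94 [324. 209.] 1977 [0.3686 0.28   1.709 ] 0.96
pack_a 0.9 [ 53. 229.] 2712 [ 0.4205  0.0081 -1.2546] 0.88
pack_a 0.82 [268. 123.] 2169 [0.2938 0.216  1.5816] 0.76
pack_a 0.72 [213. 235.] 1779 [0.4079 0.1656 1.3194] 0.74
now [0.374 0.275 0.199] 1.677 rel [0.0052, 0.0072, 0.1875, -0.0008, -0.0003, -0.0384]
```

{"api": "jog_arm", "payload": {
  "motion": [
    [[0.005,0.007,0.08,0,0,-0.036,-0.4],[0.005,0.007,0.187,0,0,-0.036,-0.4],[0.005,0.007,0.187,0,0,-0.036,-0.4],[0.005,0.007,0.187,0,0,-0.036,-0.4],[0.005,0.007,0.187,0,0,-0.036,-0.4],[0.005,0.007,0.187,0,0,-0.036,-0.4],[0.005,0.007,0.187,0,0,-0.036,-0.4]]
  ]
}}

```text
clock: 6.28
position: [0.3679, 0.2816, 0.0124]
ee_rot: [0.223, -3.132, 0.003]
force: [0.8, -0.5, 0.5]
width: 0.7
gripper_force: 0.0
```

{"api": "jog_arm", "payload": {
  "motion": [
    [[0,0,0,0,0,0,1],[0,0,0,0,0,0,1],[0,0,0,0,0,0,1],[0,0,0,0,0,0,1],[0,0,0,0,0,0,1],[0,0,0,0,0,0,1],[0,0,0,0,0,0,1],[0,0,0,0,0,0,1],[0,0,0,0,0,0,1],[0,0,0,0,0,0,1]]
  ],
  "force": 15
}}

```text
clock: 7.12
position: [0.3682, 0.2835, 0.0135]
ee_rot: [-0.226, 3.132, 0.001]
force: [-1.7, -1.0, 9.5]
width: 0.367
gripper_force: 15.0
```

{"api": "jog_arm", "payload": {
  "motion": [
    [[0,0,-0.04,0,0,0,1],[0,0,-0.08,0,0,0,1],[0,0,-0.12,0,0,0,1],[0,0,-0.12,0,0,0,1],[0,0,-0.12,0,0,0,1]]
  ]
}}

```text
clock: 7.53
position: [0.369, 0.2844, 0.1351]
ee_rot: [-0.226, 3.129, 0.005]
force: [-0.1, -0.6, -1.3]
width: 0.372
gripper_force: 15.0
```

```bash
python3 - <<'E'
from h import *
tgt(.556,-.303,.135,1.898)
E
```

```text
now [0.369 0.284 0.135] 1.715 rel [-0.1007, -0.6082, -0.0014, 0.0028, 0.0046, -0.183]
```

{"api": "jog_arm", "payload": {
  "motion": [
    [[-0.1,-0.608,0,0,0,-0.183,1],[-0.1,-0.608,0,0,0,-0.183,1],[-0.1,-0.608,0,0,0,-0.183,1],[-0.1,-0.608,0,0,0,-0.183,1],[-0.1,-0.608,0,0,0,-0.183,1],[-0.1,-0.608,0,0,0,-0.183,1],[-0.1,-0.608,0,0,0,-0.183,1],[-0.1,-0.608,0,0,0,-0.183,1],[-0.1,-0.608,0,0,0,-0.183,1],[-0.1,-0.608,0,0,0,-0.183,1]]
  ]
}}

```text
clock: 8.37
position: [0.4917, -0.112, 0.1314]
ee_rot: [0.511, -3.097, -0.001]
force: [2.1, 0.3, -0.3]
width: 0.367
gripper_force: 15.0
```

```bash
python3 - <<'E'
from h import *
tgt(.556,-.303,.135,1.898)
look("tray",.002)
E
```

```text
now [ 0.492 -0.112  0.131] 1.898 rel [0.0006, -0.2015, -0.0038, 0.0009, -0.0022, 0.0001]
tray 0.69 [109. 211.] 29638 [ 0.5406 -0.2798 -1.2541] 0.84
```

{"api": "jog_arm", "payload": {
  "motion": [
    [[0,-0.2,0,0,0,0,1],[0,-0.2,0,0,0,0,1],[0,-0.2,0,0,0,0,1],[0,-0.2,0,0,0,0,1],[0,-0.2,0,0,0,0,1],[0,-0.2,0,0,0,0,1],[0,-0.2,0,0,0,0,1]]
  ]
}}

```text
clock: 9.05
position: [0.5557, -0.3011, 0.1307]
ee_rot: [0.506, -3.098, -0.001]
force: [-0.5, 0.9, -0.7]
width: 0.365
gripper_force: 15.0
```

```bash
python3 - <<'E'
from h import *
tgt(.556,-.303,.035,1.898)
cv2.imwrite("pics/w2.png",get_image("wrist")[:,:,::-1])
E
```

```text
now [ 0.556 -0.301  0.131] 1.894 rel [0.0001, -0.0019, 0.0957, 0.001, -0.0026, -0.0035]
```

View pics/w2.png

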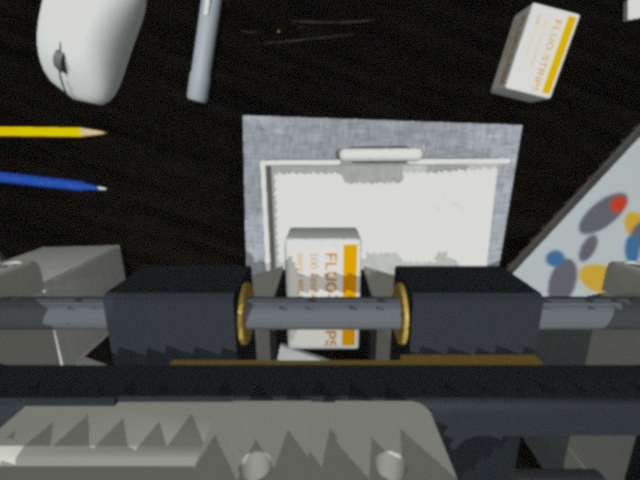

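```bash
python3 - <<'E'
from h import *
c=camera_params("wrist")
print(ray((380,152),.077,c),ray((264,163),.034,c))
R=np.array([[np.cos(-1.2435),-np.sin(-1.2435)],[np.sin(-1.2435),np.cos(-1.2435)]])
print(R@[0,-.058]+[.5442,-.269],R@[.082,-.054]+[.5442,-.269])
E
```

```text
[ 0.48430566 -0.28614195  0.077     ] [ 0.51655617 -0.35536433  0.034     ]
[ 0.48927893 -0.28764608] [ 0.51942828 -0.36400717]
```

{"api": "jog_arm", "payload": {
  "motion": [
    [[0.002,0.004,0.04,0,0,0,1],[0.002,0.004,0.08,0,0,0,1],[0.002,0.004,0.098,0,0,0,1],[0.002,0.004,0.098,0,0,0,1],[0.002,0.004,0.098,0,0,0,1],[0.002,0.004,0.098,0,0,0,0],[0.002,0.004,0.098,0,0,0,0],[0.002,0.004,0.098,0,0,0,0],[0.002,0.004,0.098,0,0,0,0]]
  ]
}}

```text
clock: 9.85
position: [0.5545, -0.2965, 0.0361]
ee_rot: [-0.511, 3.098, -0.002]
force: [-0.0, -0.5, 0.5]
width: 0.499
gripper_force: 0.0
```

{"api": "jog_arm", "payload": {
  "motion": [
    [[0,0,-0.04,0,0,0,0],[0,0,-0.08,0,0,0,0],[0,0,-0.12,0,0,0,-0.4],[0,0,-0.12,0,0,0,-0.4],[0,0,-0.12,0,0,0,-0.4]]
  ]
}}

```text
clock: 10.27
position: [0.5554, -0.2973, 0.1584]
ee_rot: [-0.51, 3.094, -0.005]
force: [-0.2, -0.2, -0.8]
width: 0.665
gripper_force: 0.0
```

```bash
python3 - <<'E'
from h import *
look("pack_a")
tgt(.385,-.199,.15,1.687)
E
```

```text
pack_a 0.94 [512.  60.] 4621 [ 0.382  -0.198  -1.4657] 0.97
pack_a 0.77 [322. 222.] 2664 [ 0.553  -0.2938  1.9042] 0.98
now [ 0.553 -0.296  0.155] 1.898 rel [0.1282, 0.146, 0.0047, 0.0002, 0.0001, 0.2109]
```

{"api": "jog_arm", "payload": {
  "motion": [
    [[0.131,0.148,0,0,0,0.222,-0.4],[0.131,0.148,0,0,0,0.222,-0.4],[0.131,0.148,0,0,0,0.222,-0.4],[0.131,0.148,0,0,0,0.222,-0.4],[0.131,0.148,0,0,0,0.222,-0.4],[0.131,0.148,0,0,0,0.222,-0.4],[0.131,0.148,0,0,0,0.222,-0.4],[0.131,0.148,0,0,0,0.222,-0.4]]
  ]
}}

```text
clock: 11.03
position: [0.3822, -0.1982, 0.1543]
ee_rot: [0.165, -3.137, -0.0]
force: [0.5, -0.4, -0.2]
width: 0.699
gripper_force: 0.0
```

```bash
python3 - <<'E'
from h import *
look("pack_a")
tgt(.382,-.198,.012,1.676)
E
```

```text
pack_a 0.96 [320. 224.] 2643 [ 0.3829 -0.1984  1.6629] 0.97
pack_a 0.94 [554. 261.] 557 [0.4202 0.0191 1.8695] 0.31
pack_a 0.8 [196. 144.] 3372 [ 0.3288 -0.3067  1.8788] 0.89
pack_a 0.57 [82. 73.] 4453 [ 0.2821 -0.3977  0.0598] 0.93
now [ 0.383 -0.199  0.154] 1.676 rel [0.0007, 0.0008, 0.1424, -0.0003, -0.0002, -0.0002]
```

{"api": "jog_arm", "payload": {
  "motion": [
    [[0,0,0.08,0,0,0,-0.4],[0,0,0.142,0,0,0,-0.4],[0,0,0.142,0,0,0,-0.4],[0,0,0.142,0,0,0,-0.4],[0,0,0.142,0,0,0,-0.4],[0,0,0.142,0,0,0,-0.4]]
  ]
}}

```text
clock: 11.63
position: [0.3818, -0.1985, 0.0119]
ee_rot: [0.164, -3.135, -0.001]
force: [-0.0, -0.2, 0.4]
width: 0.699
gripper_force: 0.0
```

{"api": "jog_arm", "payload": {
  "motion": [
    [[0,0,0,0,0,0,1],[0,0,0,0,0,0,1],[0,0,0,0,0,0,1],[0,0,0,0,0,0,1],[0,0,0,0,0,0,1],[0,0,0,0,0,0,1],[0,0,0,0,0,0,1],[0,0,0,0,0,0,1],[0,0,0,0,0,0,1]]
  ]
}}

```text
clock: 12.38
position: [0.3826, -0.1983, 0.0134]
ee_rot: [-0.165, 3.136, -0.0]
force: [-0.2, 0.7, 8.8]
width: 0.364
gripper_force: 15.0
```

{"api": "jog_arm", "payload": {
  "motion": [
    [[0,0,-0.04,0,0,0,1],[0,0,-0.08,0,0,0,1],[0,0,-0.12,0,0,0,1],[0,0,-0.12,0,0,0,1]]
  ]
}}

```text
clock: 12.72
position: [0.3852, -0.1998, 0.1388]
ee_rot: [-0.164, 3.128, -0.005]
force: [1.3, -0.2, -0.4]
width: 0.368
gripper_force: 15.0
```

{"api": "jog_arm", "payload": {
  "motion": [
    [[-0.148,-0.0745,0,0,0,-0.222,1],[-0.148,-0.0745,0,0,0,-0.222,1],[-0.148,-0.0745,0,0,0,-0.222,1],[-0.148,-0.0745,0,0,0,-0.222,1],[-0.148,-0.0745,0,0,0,-0.222,1],[-0.148,-0.0745,0,0,0,-0.222,1],[-0.148,-0.0745,0,0,0,-0.222,1]]
  ]
}}

```text
clock: 13.3
position: [0.5362, -0.2566, 0.1322]
ee_rot: [0.511, -3.098, -0.001]
force: [-0.5, 1.0, -1.6]
width: 0.367
gripper_force: 15.0
```

{"api": "jog_arm", "payload": {
  "motion": [
    [[0,0,0.04,0,0,0,1],[0,0,0.087,0,0,0,1],[0,0,0.087,0,0,0,1],[0,0,0.087,0,0,0,1],[0,0,0.087,0,0,0,1],[0,0,0.087,0,0,0,0],[0,0,0.087,0,0,0,0],[0,0,0.087,0,0,0,0],[0,0,0.087,0,0,0,0]]
  ]
}}

```text
clock: 14.05
position: [0.5377, -0.257, 0.047]
ee_rot: [-0.511, 3.098, -0.001]
force: [-0.5, 0.6, 0.1]
width: 0.498
gripper_force: 0.0
```

{"api": "jog_arm", "payload": {
  "motion": [
    [[0,0,-0.04,0,0,0,0],[0,0,-0.08,0,0,0,0],[0,0,-0.11,0,0,0,-0.4],[0,0,-0.11,0,0,0,-0.4],[0,0,-0.11,0,0,0,-0.4]]
  ]
}}

```text
clock: 14.47
position: [0.5384, -0.2574, 0.1584]
ee_rot: [-0.511, 3.095, -0.004]
force: [0.4, 0.2, 0.6]
width: 0.662
gripper_force: 0.0
```

```bash
python3 - <<'E'
from h import *
look("pack_a",.006)
tgt(.3285,-.3067,.15,1.885)
E
```

```text
pack_a 0.98 [323. 223.] 2708 [ 0.5375 -0.2564  1.885 ] 0.97
pack_a 0.67 [275. 225.] 2743 [ 0.5523 -0.2938 -1.2366] 0.95
pack_a 0.67 [636. 203.] 359 [0.4131 0.0102 1.8476] 0.94
pack_a 0.59 [329. 147.] 11651 [ 0.453  -0.2082  3.4141] 0.2
now [ 0.537 -0.256  0.155] 1.898 rel [0.2133, 0.0194, 0.0055, 0.0005, -0.0002, 0.013]
```

{"api": "jog_arm", "payload": {
  "motion": [
    [[0.213,0.0194,0,0,0,0.013,-0.4],[0.213,0.0194,0,0,0,0.013,-0.4],[0.213,0.0194,0,0,0,0.013,-0.4],[0.213,0.0194,0,0,0,0.013,-0.4],[0.213,0.0194,0,0,0,0.013,-0.4],[0.213,0.0194,0,0,0,0.013,-0.4],[0.213,0.0194,0,0,0,0.013,-0.4],[0.213,0.0194,0,0,0,0.013,-0.4]]
  ]
}}

```text
clock: 15.23
position: [0.3289, -0.3066, 0.1552]
ee_rot: [0.49, -3.103, -0.001]
force: [0.0, 0.4, -0.4]
width: 0.699
gripper_force: 0.0
```

```bash
python3 - <<'E'
from h import *
look("pack_b")
tgt(.3285,-.3067,.016,1.885)
E
```

```text
pack_b 0.65 [234. 138.] 3096 [ 0.2829 -0.3962  0.0651] 0.96
pack_b 0.57 [322. 222.] 2497 [ 0.3268 -0.3056  1.8736] 0.95
now [ 0.33  -0.306  0.155] 1.887 rel [0.0018, 0.0002, 0.1393, 0.0004, -0.0001, 0.0015]
```

{"api": "jog_arm", "payload": {
  "motion": [
    [[0.003,0,0.08,0,0,0.01,-0.4],[0.003,0,0.139,0,0,0.01,-0.4],[0.003,0,0.139,0,0,0.01,-0.4],[0.003,0,0.139,0,0,0.01,-0.4],[0.003,0,0.139,0,0,0.01,-0.4],[0.003,0,0.139,0,0,0.01,-0.4]]
  ]
}}

```text
clock: 15.83
position: [0.3267, -0.3072, 0.016]
ee_rot: [0.478, -3.104, -0.003]
force: [0.6, 0.2, -0.1]
width: 0.698
gripper_force: 0.0
```

{"api": "jog_arm", "payload": {
  "motion": [
    [[0,0,0,0,0,0,1],[0,0,0,0,0,0,1],[0,0,0,0,0,0,1],[0,0,0,0,0,0,1],[0,0,0,0,0,0,1],[0,0,0,0,0,0,1],[0,0,0,0,0,0,1],[0,0,0,0,0,0,1],[0,0,0,0,0,0,1]]
  ]
}}

```text
clock: 16.58
position: [0.3267, -0.308, 0.0174]
ee_rot: [-0.476, 3.104, -0.001]
force: [-0.9, 1.7, 8.4]
width: 0.379
gripper_force: 15.0
```

{"api": "jog_arm", "payload": {
  "motion": [
    [[0,0,-0.04,0,0,0,1],[0,0,-0.08,0,0,0,1],[0,0,-0.12,0,0,0,1],[0,0,-0.12,0,0,0,1]]
  ]
}}

```text
clock: 16.92
position: [0.3289, -0.3103, 0.143]
ee_rot: [-0.474, 3.098, -0.01]
force: [1.6, -0.9, -0.6]
width: 0.38
gripper_force: 15.0
```

{"api": "jog_arm", "payload": {
  "motion": [
    [[-0.215,0.018,0,0,0,-0.02,1],[-0.215,0.018,0,0,0,-0.02,1],[-0.215,0.018,0,0,0,-0.02,1],[-0.215,0.018,0,0,0,-0.02,1],[-0.215,0.018,0,0,0,-0.02,1],[-0.215,0.018,0,0,0,-0.02,1],[-0.215,0.018,0,0,0,-0.02,1],[-0.215,0.018,0,0,0,-0.02,1]]
  ]
}}

```text
clock: 17.58
position: [0.5258, -0.2259, 0.1364]
ee_rot: [0.508, -3.099, -0.0]
force: [-0.4, -1.1, -1.2]
width: 0.376
gripper_force: 15.0
```

{"api": "jog_arm", "payload": {
  "motion": [
    [[0,0,0.04,0,0,0,1],[0,0,0.08,0,0,0,1],[0,0,0.095,0,0,0,1],[0,0,0.095,0,0,0,1],[0,0,0.095,0,0,0,1],[0,0,0.095,0,0,0,0],[0,0,0.095,0,0,0,0],[0,0,0.095,0,0,0,0],[0,0,0.095,0,0,0,0]]
  ]
}}

```text
clock: 18.33
position: [0.5264, -0.2267, 0.0426]
ee_rot: [-0.506, 3.099, -0.001]
force: [0.5, 1.1, -0.5]
width: 0.5
gripper_force: 0.0
```

{"api": "jog_arm", "payload": {
  "motion": [
    [[0,0,-0.04,0,0,0,0],[0,0,-0.08,0,0,0,0],[0,0,-0.11,0,0,0,-0.4],[0,0,-0.11,0,0,0,-0.4],[0,0,-0.11,0,0,0,-0.4]]
  ]
}}

```text
clock: 18.75
position: [0.5274, -0.2268, 0.1543]
ee_rot: [-0.506, 3.096, -0.003]
force: [-0.0, -0.6, -0.1]
width: 0.668
gripper_force: 0.0
```

```bash
python3 - <<'E'
from h import *
look("pack_b",.006)
tgt(.418,.013,.15,1.84)
E
```

```text
pack_b 0.9 [285. 228.] 2764 [ 0.5367 -0.2566  1.8626] 0.91
pack_b 0.74 [618. 192.] 2468 [0.4155 0.011  1.845 ] 0.97
pack_b 0.59 [235. 226.] 2930 [ 0.5507 -0.2928  1.8395] 0.9
pack_b 0.57 [336. 225.] 2716 [ 0.521  -0.2146  1.8966] 0.94
now [ 0.526 -0.226  0.152] 1.895 rel [0.0259, 0.2609, 0.0016, 0.0003, -0.0002, 0.055]
```

{"api": "jog_arm", "payload": {
  "motion": [
    [[0.026,0.26,0,0,0,0.055,-0.4],[0.026,0.26,0,0,0,0.055,-0.4],[0.026,0.26,0,0,0,0.055,-0.4],[0.026,0.26,0,0,0,0.055,-0.4],[0.026,0.26,0,0,0,0.055,-0.4],[0.026,0.26,0,0,0,0.055,-0.4],[0.026,0.26,0,0,0,0.055,-0.4],[0.026,0.26,0,0,0,0.055,-0.4],[0.026,0.26,0,0,0,0.055,-0.4]]
  ]
}}

```text
clock: 19.6
position: [0.4178, 0.0122, 0.151]
ee_rot: [0.424, -3.111, 0.0]
force: [0.5, -0.7, 0.0]
width: 0.697
gripper_force: 0.0
```

```bash
python3 - <<'E'
from h import *
look("pack_b")
tgt(.418,.013,.018,1.84)
E
```

```text
pack_b 0.85 [321. 226.] 2755 [0.4175 0.0124 1.8705] 0.96
pack_b 0.85 [ 42. 255.] 1657 [ 0.5232 -0.234   0.4165] 0.56
pack_b 0.84 [596. 146.] 3370 [0.2953 0.21   0.9773] 0.71
pack_b 0.64 [493. 246.] 1517 [0.3957 0.1756 3.0915] 0.56
now [0.419 0.011 0.151] 1.839 rel [-0.0001, 0.0023, 0.1332, -0.0003, -0.001, -0.0015]
```

{"api": "jog_arm", "payload": {
  "motion": [
    [[0.001,0.0015,0.08,0,0,-0.03,-0.4],[0.001,0.0015,0.133,0,0,-0.03,-0.4],[0.001,0.0015,0.133,0,0,-0.03,-0.4],[0.001,0.0015,0.133,0,0,-0.03,-0.4],[0.001,0.0015,0.133,0,0,-0.03,-0.4],[0.001,0.0015,0.133,0,0,-0.03,-0.4]]
  ]
}}

```text
clock: 20.2
position: [0.4175, 0.0123, 0.0193]
ee_rot: [0.465, -3.106, 0.0]
force: [0.2, 0.1, 0.6]
width: 0.699
gripper_force: 0.0
```

{"api": "jog_arm", "payload": {
  "motion": [
    [[0,0,0,0,0,0,1],[0,0,0,0,0,0,1],[0,0,0,0,0,0,1],[0,0,0,0,0,0,1],[0,0,0,0,0,0,1],[0,0,0,0,0,0,1],[0,0,0,0,0,0,1],[0,0,0,0,0,0,1],[0,0,0,0,0,0,1]]
  ]
}}

```text
clock: 20.95
position: [0.4177, 0.0133, 0.0195]
ee_rot: [-0.468, 3.105, 0.0]
force: [-2.1, -1.1, 11.8]
width: 0.38
gripper_force: 15.0
```

{"api": "jog_arm", "payload": {
  "motion": [
    [[0,0,-0.04,0,0,0,1],[0,0,-0.08,0,0,0,1],[0,0,-0.12,0,0,0,1],[0,0,-0.12,0,0,0,1]]
  ]
}}

```text
clock: 21.28
position: [0.4206, 0.0135, 0.1449]
ee_rot: [-0.466, 3.097, 0.001]
force: [1.2, 0.2, 0.2]
width: 0.379
gripper_force: 15.0
```

{"api": "jog_arm", "payload": {
  "motion": [
    [[-0.036,-0.312,0,0,0,-0.028,1],[-0.036,-0.312,0,0,0,-0.028,1],[-0.036,-0.312,0,0,0,-0.028,1],[-0.036,-0.312,0,0,0,-0.028,1],[-0.036,-0.312,0,0,0,-0.028,1],[-0.036,-0.312,0,0,0,-0.028,1],[-0.036,-0.312,0,0,0,-0.028,1],[-0.036,-0.312,0,0,0,-0.028,1],[-0.036,-0.312,0,0,0,-0.028,1],[-0.036,-0.312,0,0,0,-0.028,1]]
  ]
}}

```text
clock: 22.12
position: [0.5431, -0.2758, 0.1382]
ee_rot: [0.508, -3.1, 0.0]
force: [-0.5, 0.9, -0.3]
width: 0.38
gripper_force: 15.0
```

{"api": "jog_arm", "payload": {
  "motion": [
    [[0,0,0.04,0,0,0,1],[0,0,0.08,0,0,0,1],[0,0,0.085,0,0,0,1],[0,0,0.085,0,0,0,1],[0,0,0.085,0,0,0,1],[0,0,0.085,0,0,0,0],[0,0,0.085,0,0,0,0],[0,0,0.085,0,0,0,0],[0,0,0.085,0,0,0,0]]
  ]
}}

```text
clock: 22.87
position: [0.5443, -0.2747, 0.0551]
ee_rot: [-0.511, 3.098, -0.002]
force: [0.6, -0.3, -0.0]
width: 0.499
gripper_force: 0.0
```

{"api": "jog_arm", "payload": {
  "motion": [
    [[0,0,-0.04,0,0,0,0],[0,0,-0.08,0,0,0,0],[0,0,-0.1,0,0,0,-0.4],[0,0,-0.1,0,0,0,-0.4],[0,0,-0.1,0,0,0,-0.4]]
  ]
}}

```text
clock: 23.28
position: [0.5445, -0.2748, 0.1557]
ee_rot: [-0.511, 3.096, -0.003]
force: [-0.5, -0.7, -1.2]
width: 0.666
gripper_force: 0.0
```

```bash
python3 - <<'E'
from h import *
look("pack_b",.006)
tgt(.411,.165,.15,1.6)
E
```

```text
pack_b 0.81 [354. 221.] 1304 [ 0.5307 -0.2375  1.9174] 0.49
pack_b 0.75 [323. 232.] 3099 [ 0.5479 -0.272   1.8961] 0.89
pack_b 0.63 [396. 221.] 2392 [ 0.5219 -0.2164  1.9462] 0.76
pack_b 0.61 [287. 224.] 1719 [ 0.5501 -0.2944 -1.2402] 0.59
now [ 0.543 -0.274  0.153] 1.898 rel [-0.016, 0.4582, 0.0036, 0.0006, -0.0006, 0.298]
```

{"api": "jog_arm", "payload": {
  "motion": [
    [[-0.016,0.458,0,0,0,0.298,-0.4],[-0.016,0.458,0,0,0,0.298,-0.4],[-0.016,0.458,0,0,0,0.298,-0.4],[-0.016,0.458,0,0,0,0.298,-0.4],[-0.016,0.458,0,0,0,0.298,-0.4],[-0.016,0.458,0,0,0,0.298,-0.4],[-0.016,0.458,0,0,0,0.298,-0.4],[-0.016,0.458,0,0,0,0.298,-0.4],[-0.016,0.458,0,0,0,0.298,-0.4],[-0.016,0.458,0,0,0,0.298,-0.4]]
  ]
}}

```text
clock: 24.22
position: [0.4217, 0.126, 0.1528]
ee_rot: [0.046, -3.14, 0.001]
force: [0.5, 0.1, -0.0]
width: 0.699
gripper_force: 0.0
```

{"api": "jog_arm", "payload": {
  "motion": [
    [[0,0.03,0,0,0,0,-0.4],[0,0.03,0,0,0,0,-0.4],[0,0.03,0,0,0,0,-0.4]]
  ]
}}

```text
clock: 24.47
position: [0.4216, 0.156, 0.1527]
ee_rot: [0.052, -3.139, 0.001]
force: [0.7, -1.1, 0.2]
width: 0.7
gripper_force: 0.0
```

```bash
python3 - <<'E'
from h import *
look("pack_c")
tgt(.411,.165,.008,1.6)
cv2.imwrite("pics/w3.png",get_image("wrist")[:,:,::-1])
E
```

```text
pack_c 0.85 [331. 209.] 2291 [0.4089 0.1627 1.5781] 0.92
pack_c 0.73 [402.  69.] 3166 [0.296  0.2126 1.3851] 0.88
now [0.422 0.153 0.153] 1.599 rel [0.0106, 0.012, 0.1449, -0.0013, -0.0016, -0.0006]
```

View pics/w3.png

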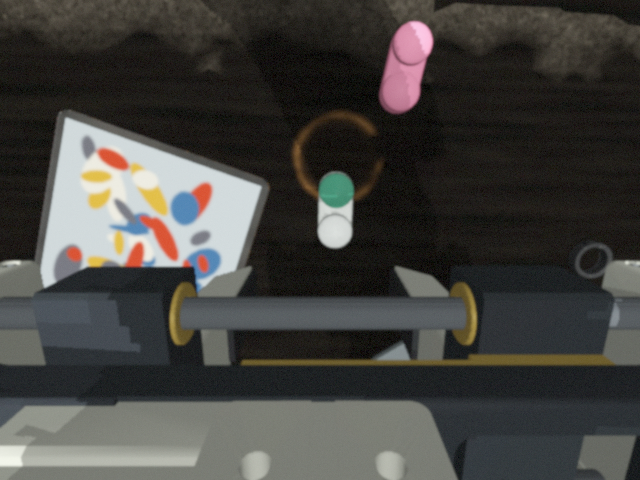

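{"api": "jog_arm", "payload": {
  "motion": [
    [[0.013,0.01,0.08,0,0,0.02,-0.4],[0.013,0.01,0.149,0,0,0.02,-0.4],[0.013,0.01,0.149,0,0,0.02,-0.4],[0.013,0.01,0.149,0,0,0.02,-0.4],[0.013,0.01,0.149,0,0,0.02,-0.4],[0.013,0.01,0.149,0,0,0.02,-0.4]]
  ]
}}

```text
clock: 25.12
position: [0.409, 0.1623, 0.0035]
ee_rot: [0.01, -3.139, 0.003]
force: [-0.3, 0.1, -0.3]
width: 0.697
gripper_force: 0.0
```

{"api": "jog_arm", "payload": {
  "motion": [
    [[0,0,0,0,0,0,1],[0,0,0,0,0,0,1],[0,0,0,0,0,0,1],[0,0,0,0,0,0,1],[0,0,0,0,0,0,1],[0,0,0,0,0,0,1],[0,0,0,0,0,0,1],[0,0,0,0,0,0,1],[0,0,0,0,0,0,1],[0,0,0,0,0,0,1]]
  ]
}}

```text
clock: 25.95
position: [0.4095, 0.1643, 0.005]
ee_rot: [-0.014, 3.141, 0.0]
force: [0.0, -0.2, 5.5]
width: 0.32
gripper_force: 15.0
```

{"api": "jog_arm", "payload": {
  "motion": [
    [[0,0,-0.03,0,0,0,1],[0,0,-0.06,0,0,0,1],[0,0,-0.1,0,0,0,1],[0,0,-0.136,0,0,0,1],[0,0,-0.136,0,0,0,1],[0,0,-0.136,0,0,0,1]]
  ]
}}

```text
clock: 26.45
position: [0.4105, 0.165, 0.1426]
ee_rot: [-0.015, 3.138, 0.004]
force: [-0.1, 0.7, -0.4]
width: 0.314
gripper_force: 15.0
```

{"api": "jog_arm", "payload": {
  "motion": [
    [[-0.146,-0.48,0,0,0,-0.32,1],[-0.146,-0.48,0,0,0,-0.32,1],[-0.146,-0.48,0,0,0,-0.32,1],[-0.146,-0.48,0,0,0,-0.32,1],[-0.146,-0.48,0,0,0,-0.32,1],[-0.146,-0.48,0,0,0,-0.32,1],[-0.146,-0.48,0,0,0,-0.32,1],[-0.146,-0.48,0,0,0,-0.32,1],[-0.146,-0.48,0,0,0,-0.32,1],[-0.146,-0.48,0,0,0,-0.32,1]]
  ]
}}

```text
clock: 27.28
position: [0.5281, -0.2175, 0.1389]
ee_rot: [0.515, -3.097, -0.002]
force: [1.3, 0.7, -0.1]
width: 0.315
gripper_force: 15.0
```

```bash
python3 - <<'E'
from h import *
tgt(.558,-.316,.14,1.898)
E
```

```text
now [ 0.528 -0.217  0.139] 1.9 rel [0.0036, -0.1029, -0.0013, 0.0017, -0.0022, 0.0021]
```

{"api": "jog_arm", "payload": {
  "motion": [
    [[0.003,-0.103,0,0,0,0,1],[0.003,-0.103,0,0,0,0,1],[0.003,-0.103,0,0,0,0,1],[0.003,-0.103,0.04,0,0,0,1],[0.003,-0.103,0.075,0,0,0,1],[0.003,-0.103,0.075,0,0,0,1],[0.003,-0.103,0.075,0,0,0,1],[0.003,-0.103,0.075,0,0,0,1]]
  ]
}}

```text
clock: 27.95
position: [0.5596, -0.3141, 0.0663]
ee_rot: [0.515, -3.099, -0.0]
force: [0.4, -0.6, -0.1]
width: 0.318
gripper_force: 15.0
```

{"api": "jog_arm", "payload": {
  "motion": [
    [[0,0,0,0,0,0,0],[0,0,0,0,0,0,0],[0,0,0,0,0,0,0],[0,0,0,0,0,0,0],[0,0,-0.04,0,0,0,0],[0,0,-0.08,0,0,0,0],[0,0,-0.12,0,0,0,-0.2],[0.06,0,-0.16,0,0,0,-0.2],[0.1,0,-0.16,0,0,0,-0.2],[0.1,0,-0.16,0,0,0,-0.2]]
  ]
}}

```text
clock: 28.78
position: [0.4622, -0.3487, 0.2287]
ee_rot: [-0.512, 3.098, -0.005]
force: [-0.9, 0.2, -0.3]
width: 0.6
gripper_force: 0.0
```

```bash
python3 - <<'E'
from h import *
im=get_image("wrist");cv2.imwrite("pics/w4.png",im[:,:,::-1]);c=camera_params("wrist")
print(np.round(c["T"],3).tolist())
for d in silhouettes("tray_tab","wrist")[:2]: print(d["p"],d["pixel"],d["mask"].sum())
look("tray",.002); tgt(.486,-.285,.03,1.898-np.pi/2)
E
```

```text
[[-0.317, 0.918, 0.238, 0.394], [0.948, 0.308, 0.076, -0.371], [-0.004, 0.25, -0.968, 0.387], [0.0, 0.0, 0.0, 1.0]]
0.83 [356.4, 261.8] 5618
tray 0.71 [354. 264.] 5862 [ 0.4603 -0.2962 -1.1599] 0.43
now [ 0.464 -0.347  0.227] 1.899 rel [-0.04, 0.0518, 0.1968, -0.0021, 0.0005, -1.5703]
```

View pics/w4.png

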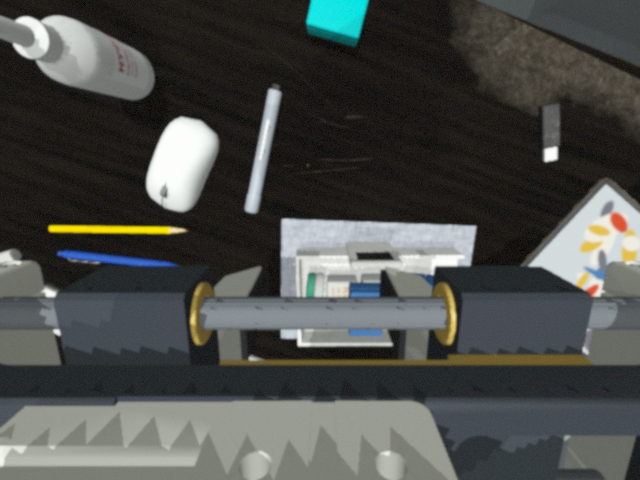

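```bash
python3 - <<'E'
from h import *
c=camera_params("wrist");print(ray((372,244),.077,c),ray((372,258),.06,c)); print(np.round(observe()["joints"],3))
R=down(3.469)
p,R0=pose()
print(rel(p,R0,[.56,-.08,.35],R), np.round(ray((297,346),.034,c),3),np.round(ray((297,252),.034,c),3))
E
```

```text
[ 0.46890665 -0.29651561  0.077     ] [ 0.48603969 -0.28750889  0.06      ]
[ 0.334  0.363  0.294  1.707 -0.117  1.088  2.563]
[-0.1766, 0.2218, -0.1231, -0.0021, 0.0005, -1.5705] [ 0.618 -0.324  0.034] [ 0.512 -0.358  0.034]
```

{"api": "jog_arm", "payload": {
  "motion": [
    [[-0.177,0.222,-0.12,0,0,1.57,0],[-0.177,0.222,-0.12,0,0,1.57,0],[-0.177,0.222,-0.12,0,0,1.57,0],[-0.177,0.222,-0.12,0,0,1.57,0],[-0.177,0.222,-0.12,0,0,1.57,0],[-0.177,0.222,-0.12,0,0,1.57,0],[-0.177,0.222,-0.12,0,0,1.57,0],[-0.177,0.222,-0.12,0,0,1.57,0],[-0.177,0.222,-0.12,0,0,1.57,0],[-0.177,0.222,-0.12,0,0,1.57,0]]
  ]
}}

```text
clock: 29.82
position: [0.5623, -0.0746, 0.346]
ee_rot: [1.316, 2.852, 0.002]
force: [0.1, -0.6, -0.7]
width: 0.499
gripper_force: 0.0
```

```bash
python3 - <<'E'
from h import *
print(np.round(observe()["joints"],3));tgt(.56,-.08,.35,.327)
E
```

```text
[-0.272  0.268  0.412  1.55  -0.11   1.345  0.857]
now [ 0.562 -0.075  0.346] 0.706 rel [-0.0026, -0.0052, -0.0041, 0.0012, -0.0003, 0.3791]
```

{"api": "jog_arm", "payload": {
  "motion": [
    [[0,0,0,0,0,0.38,0],[0,0,0,0,0,0.38,0],[0,0,0,0,0,0.38,0],[0,0,0,0,0,0.38,0],[0,0,0,0,0,0.38,0]]
  ]
}}

```text
clock: 30.23
position: [0.5609, -0.078, 0.3454]
ee_rot: [-1.826, -2.556, 0.0]
force: [-1.1, -0.0, 0.3]
width: 0.502
gripper_force: 0.0
```

{"api": "jog_arm", "payload": {
  "motion": [
    [[0,0,0.1,0,-1.2,0,0],[0,0,0.1,0,-1.2,0,0],[0,0,0.1,0,-1.2,0,0],[0,0,0.1,0,-1.2,0,0],[0,0,0.1,0,-1.2,0,0],[0,0,0.1,0,-1.2,0,0],[0,0,0.1,0,-1.2,0,0],[0,0,0.1,0,-1.2,0,0],[0,0,0.1,0,-1.2,0,0],[0,0,0.1,0,-1.2,0,0]]
  ]
}}

```text
clock: 31.07
position: [0.5613, -0.0758, 0.2444]
ee_rot: [1.173, 1.654, -0.814]
force: [-0.2, 0.1, -0.1]
width: 0.498
gripper_force: 0.0
```

```bash
python3 - <<'E'
from h import *
p,R=pose();print(p,np.round(R.as_matrix(),2).tolist(),np.round(observe()["joints"],3))
cv2.imwrite("pics/t5.png",get_image("side")[:,:,::-1])
E
```

```text
[ 0.56126299 -0.0757529   0.24435853] [[-0.12, 0.94, 0.3], [0.34, 0.33, -0.88], [-0.93, -0.01, -0.36]] [-1.097  0.656  0.688  2.094  0.967  1.034 -0.88 ]
```

View pics/t5.png

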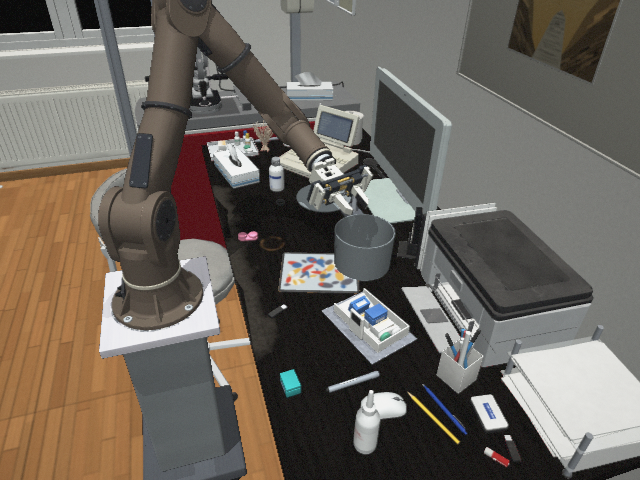

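{"api": "jog_arm", "payload": {
  "motion": [
    [[0,0,0,0,1.2,0,0.5],[0,0,0,0,1.2,0,0.5],[0,0,0,0,1.2,0,0.5],[0,0,0,0,1.2,0,0.5],[0,0,0,0,1.2,0,0.5],[0,0,0,0,1.2,0,0.5],[0,0,0,0,1.2,0,0.5],[0,0,0,0,1.2,0,0.5],[0,0,0,0,1.2,0,0.5],[0,0,0,0,1.2,0,0.5]]
  ]
}}

```text
clock: 31.95
position: [0.5622, -0.0816, 0.249]
ee_rot: [1.83, 2.553, 0.016]
force: [-0.2, -1.1, -0.6]
width: 0.253
gripper_force: 0.0
```

```bash
python3 - <<'E'
from h import *
tgt(.484,-.28,.24,.327);tgt(.484,-.28,.14,.327);print(np.round(observe()["joints"],3))
E
```

```text
now [ 0.562 -0.082  0.249] 0.327 rel [-0.1628, -0.1378, 0.0069, 0.0087, -0.0056, -0.0003]
now [ 0.562 -0.082  0.249] 0.327 rel [-0.1634, -0.1386, 0.1068, 0.0087, -0.0056, -0.0003]
[-0.267  0.33   0.433  1.715 -0.161  1.125  0.541]
```

{"api": "jog_arm", "payload": {
  "motion": [
    [[-0.163,-0.138,0,0,0,0,0.55],[-0.163,-0.138,0,0,0,0,0.55],[-0.163,-0.138,0,0,0,0,0.55],[-0.163,-0.138,0,0,0,0,0.55],[-0.163,-0.138,0,0,0,0,0.55],[-0.163,-0.138,0.1,0,0,0,0.55],[-0.163,-0.138,0.1,0,0,0,0.55],[-0.163,-0.138,0.1,0,0,0,0.55],[-0.163,-0.138,0.1,0,0,0,0.55]]
  ]
}}

```text
clock: 32.7
position: [0.4795, -0.2772, 0.1429]
ee_rot: [-1.827, -2.55, -0.0]
force: [-0.3, 0.5, 0.7]
width: 0.221
gripper_force: 0.0
```

```bash
python3 - <<'E'
from h import *
cv2.imwrite("pics/w6.png",get_image("wrist")[:,:,::-1])
tgt(.485,-.281,.048,.327)
E
```

```text
now [ 0.481 -0.278  0.145] 0.327 rel [-0.0045, 0.0029, 0.0973, -0.0006, -0.0016, 0.0001]
```

View pics/w6.png

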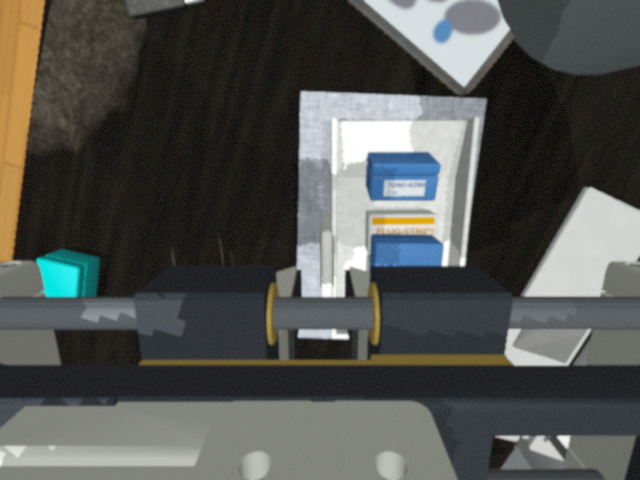

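```bash
python3 - <<'E'
from h import *
c=camera_params("wrist");a=ray((327,240),.077,c);b=ray((334,130),.034,c);d=ray((334,230),.034,c);p,R=pose()
print(a,b,d,p,R.inv().apply(a-p),R.inv().apply(b-p),R.inv().apply(d-p)); e=ray((372,260),.062,c);print(R.inv().apply(e-p))
E
```

```text
[ 0.48139948 -0.27050787  0.077     ] [ 0.4631368  -0.19981165  0.034     ] [ 0.48825228 -0.27170644  0.034     ] [ 0.48094317 -0.27778385  0.14527579] [0.0066314  0.00280841 0.0682852 ] [0.07937612 0.00825435 0.11140166] [0.00322385 0.00893686 0.11127623]
[-0.01249027  0.03585684  0.08323524]
```

{"api": "jog_arm", "payload": {
  "motion": [
    [[-0.003,0.003,0,0,0,0,0.55],[-0.003,0.003,0.03,0,0,0,0.55],[-0.003,0.003,0.06,0,0,0,0.55],[-0.003,0.003,0.095,0,0,0,0.55],[-0.003,0.003,0.095,0,0,0,0.55],[-0.003,0.003,0.095,0,0,0,0.55],[-0.003,0.003,0.095,0,0,0,0.55]]
  ]
}}

```text
clock: 33.33
position: [0.4873, -0.2806, 0.0533]
ee_rot: [1.83, 2.549, 0.001]
force: [0.6, -0.3, 0.2]
width: 0.224
gripper_force: 0.0
```

{"api": "jog_arm", "payload": {
  "motion": [
    [[0,0,0,0,0,0,1],[0,0,0,0,0,0,1],[0,0,0,0,0,0,1],[0,0,0,0,0,0,1],[0,0,0,0,0,0,1],[0,0,0,0,0,0,1],[0,0,0,0,0,0,1],[0,0,0,0,0,0,1]]
  ],
  "force": 50
}}

```text
clock: 34.0
position: [0.4862, -0.2805, 0.0526]
ee_rot: [1.832, 2.549, 0.001]
force: [-2.8, -0.4, 11.3]
width: 0.083
gripper_force: 50.0
```

```bash
python3 - <<'E'
from h import *
p,R=pose();print(p,R.as_matrix()[:,1],observe()["width"])
E
```

```text
[ 0.48617621 -0.28048532  0.0526105 ] [0.94770071 0.3191551  0.00183849] 0.08294348962613274
```

{"api": "jog_arm", "payload": {
  "motion": [
    [[0,0,-0.01,0,0,0,1],[0,0,-0.03,0,0,0,1],[0,0,-0.05,0,0,0,1],[0,0,-0.075,0,0,0,1],[0,0,-0.1,0,0,0,1],[0,0,-0.125,0,0,0,1],[0,0,-0.15,0,0,0,1],[0,0,-0.175,0,0,0,1],[0,0,-0.19,0,0,0,1],[0,0,-0.2,0,0,0,1]]
  ]
}}

```text
clock: 34.83
position: [0.4857, -0.2799, 0.2535]
ee_rot: [1.832, 2.549, 0.001]
force: [-0.2, 0.0, -3.7]
width: 0.083
gripper_force: 50.0
```

{"api": "jog_arm", "payload": {
  "motion": [
    [[0.008,0.006,0,0,0,0,1],[0.023,0.018,0,0,0,0,1],[0.046,0.035,0,0,0,0,1],[0.07,0.053,0,0,0,0,1],[0.095,0.072,0,0,0,0,1],[0.12,0.091,0,0,0,0,1],[0.145,0.11,0,0,0,0,1],[0.17,0.129,0,0,0,0,1],[0.185,0.14,0,0,0,0,1],[0.193,0.147,0,0,0,0,1]]
  ]
}}

```text
clock: 35.67
position: [0.5629, -0.045, 0.2492]
ee_rot: [-1.825, -2.553, 0.0]
force: [-0.5, -0.3, -2.6]
width: 0.083
gripper_force: 50.0
```

{"api": "jog_arm", "payload": {
  "motion": [
    [[0,0,0.005,0,0,0,1],[0,0,0.015,0,0,0,1],[0,0,0.02,0,0,0,1],[0,0,0.02,0,0,0,1],[0,0,0.02,0,0,0,1]]
  ]
}}

```text
clock: 36.08
position: [0.5624, -0.0515, 0.2301]
ee_rot: [-1.836, -2.548, 0.002]
force: [0.4, 0.5, -3.9]
width: 0.084
gripper_force: 50.0
```

```bash
python3 - <<'E'
from h import *
p,R=pose();print(p,np.round(R.as_matrix(),3).tolist(),np.round(observe()["joints"],2))
cv2.imwrite("pics/s7.png",get_image("side")[120:420,200:600,::-1])
E
```

```text
[ 0.56235838 -0.05146882  0.23007023] [[-0.317, 0.949, -0.001], [0.949, 0.317, -0.0], [0.0, -0.002, -1.0]] [-0.32  0.34  0.42  1.74 -0.16  1.09  0.48]
```

View pics/s7.png

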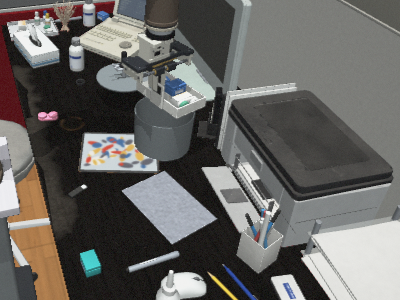

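{"api": "jog_arm", "payload": {
  "motion": [
    [[-0.001,0,0,0,-0.05,0,1],[-0.002,0,0,0,-0.1,0,1],[-0.003,0,0,0,-0.15,0,1],[-0.004,0,0,0,-0.2,0,1],[-0.005,0,0,0,-0.25,0,1],[-0.006,0,-0.001,0,-0.3,0,1],[-0.007,0,-0.001,0,-0.35,0,1],[-0.007,0,-0.001,0,-0.4,0,1],[-0.008,0,-0.002,0,-0.45,0,1],[-0.009,0,-0.002,0,-0.5,0,1]]
  ]
}}

```text
clock: 36.97
position: [0.5664, -0.0586, 0.2335]
ee_rot: [1.58, 2.196, -0.402]
force: [0.7, 0.4, -3.7]
width: 0.081
gripper_force: 50.0
```

{"api": "jog_arm", "payload": {
  "motion": [
    [[-0.001,0,0,0,-0.05,0,1],[-0.002,0,0,0,-0.1,0,1],[-0.003,0,0,0,-0.15,0,1],[-0.004,0,0,0,-0.2,0,1],[-0.005,0,0,0,-0.25,0,1],[-0.006,0,-0.001,0,-0.3,0,1],[-0.007,0,-0.001,0,-0.35,0,1],[-0.007,0,-0.001,0,-0.4,0,1],[-0.008,0,-0.002,0,-0.45,0,1],[-0.009,0,-0.002,0,-0.5,0,1]]
  ]
}}

```text
clock: 37.8
position: [0.5691, -0.0645, 0.2393]
ee_rot: [1.302, 1.81, -0.709]
force: [0.4, 0.7, -1.9]
width: 0.087
gripper_force: 50.0
```

{"api": "jog_arm", "payload": {
  "motion": [
    [[0,0,0,0,0,0,1],[0,0,0,0,0,0,1],[-0.001,0,0,0,-0.05,0,1],[-0.002,0,0,0,-0.1,0,1],[-0.003,0,0,0,-0.15,0,1],[-0.004,0,0,0,-0.2,0,1],[-0.005,0,0,0,-0.25,0,1],[-0.005,0,0,0,-0.25,0,1],[-0.005,0,0,0,-0.25,0,1],[-0.005,0,0,0,-0.25,0,1]]
  ]
}}

```text
clock: 38.63
position: [0.5694, -0.0681, 0.2435]
ee_rot: [1.16, 1.611, -0.833]
force: [-0.0, 0.5, -0.4]
width: 0.082
gripper_force: 50.0
```

```bash
python3 - <<'E'
from h import *
p,R=pose();print(p,np.round(R.as_matrix(),3).tolist())
a=get_image("side")[120:420,200:600,::-1];b=get_image("top")[100:330,200:520,::-1]
b=cv2.resize(b,(418,300));cv2.imwrite("pics/s8.png",cv2.hconcat([cv2.resize(a,(382,300)),b]))
E
```

```text
[ 0.56938658 -0.06809401  0.24350602] [[-0.1, 0.948, 0.302], [0.302, 0.318, -0.899], [-0.948, 0.001, -0.318]]
```

View pics/s8.png

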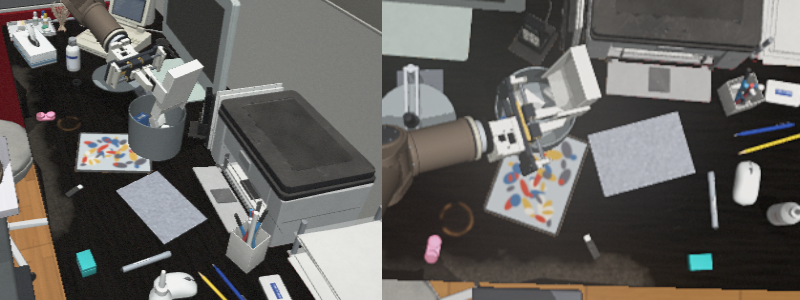

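{"api": "jog_arm", "payload": {
  "motion": [
    [[-0.028,0,-0.01,0,0,0,1],[-0.057,0,-0.019,0,0,0,1],[-0.057,0,-0.019,0,0,0,1],[-0.057,0,-0.019,0,0,0,1]]
  ]
}}

```text
clock: 39.07
position: [0.5694, -0.068, 0.3042]
ee_rot: [1.162, 1.61, -0.83]
force: [-0.2, -0.4, -3.3]
width: 0.085
gripper_force: 50.0
```

{"api": "jog_arm", "payload": {
  "motion": [
    [[0,0,0,0,0.12,0,1],[0,0,0,0,0.24,0,1],[0,0,0,0,0.36,0,1],[0,0,0,0,0.48,0,1],[0,0,0,0,0.6,0,1],[0,0,0,0,0.72,0,1],[0,0,0,0,0.84,0,1],[0,0,0,0,0.96,0,1],[0,0,0,0,1.08,0,1],[0,0,0,0,1.2,0,1]]
  ]
}}

```text
clock: 39.9
position: [0.5695, -0.0672, 0.3039]
ee_rot: [1.81, 2.521, -0.035]
force: [-0.2, -0.0, -2.4]
width: 0.085
gripper_force: 50.0
```

{"api": "jog_arm", "payload": {
  "motion": [
    [[0,0,0,0,0.05,0,1],[0,0,0,0,0.05,0,1],[0,0,0,0,0.05,0,1]]
  ]
}}

```text
clock: 40.15
position: [0.5686, -0.0689, 0.3022]
ee_rot: [1.837, 2.548, -0.004]
force: [-0.6, 0.4, -2.2]
width: 0.084
gripper_force: 50.0
```

```bash
python3 - <<'E'
from h import *
p,R=pose();print(p,np.round(R.as_matrix(),3).tolist())
tgt(.486,-.2805,.25,.3265)
get_image("top");c=camera_params("top")
for d in silhouettes("mat","top"):
    if d["p"]>.3:print(d["p"],d["mask"].sum(),fit("mat",d["mask"],c))
get_image("side")
for n in("pack_b","pack_a","pack_c"):
  for d in silhouettes(n,"side"):
    print(n,round(d["p"],2),np.round(d["pixel"]),d["mask"].sum())
E
```

```text
[ 0.56864101 -0.06889614  0.30221125] [[-0.316, 0.949, -0.001], [0.949, 0.316, -0.002], [-0.001, -0.002, -1.0]]
now [ 0.569 -0.069  0.302] 0.322 rel [-0.1746, -0.1452, 0.0527, -0.0018, 0.0014, -0.005]
0.92 3416 (array([ 0.5314, -0.2631,  1.8658]), np.float64(0.95))
pack_b 0.81 [290. 382.] 415
pack_b 0.67 [365. 242.] 188
pack_b 0.49 [346. 238.] 146
pack_a 0.81 [290. 382.] 415
pack_a 0.67 [365. 242.] 188
pack_a 0.49 [346. 238.] 146
pack_c 0.81 [290. 382.] 415
pack_c 0.67 [365. 242.] 188
pack_c 0.49 [346. 238.] 146
```

{"api": "jog_arm", "payload": {
  "motion": [
    [[-0.177,-0.15,0,0,0,-0.005,1],[-0.177,-0.15,0,0,0,-0.005,1],[-0.177,-0.15,0,0,0,-0.005,1],[-0.177,-0.15,0,0,0,-0.005,1],[-0.177,-0.15,0,0,0,-0.005,1],[-0.177,-0.15,0,0,0,-0.005,1],[-0.177,-0.15,0,0,0,-0.005,1],[-0.177,-0.15,0,0,0,-0.005,1]]
  ]
}}

```text
clock: 41.12
position: [0.4828, -0.284, 0.3033]
ee_rot: [1.829, 2.553, -0.001]
force: [0.6, 1.1, -2.6]
width: 0.086
gripper_force: 50.0
```

{"api": "jog_arm", "payload": {
  "motion": [
    [[0,0,0.04,0,0,0,1],[0,0,0.08,0,0,0,1],[0,0,0.12,0,0,0,1],[0,0,0.16,0,0,0,1],[0,0,0.2,0,0,0,1],[0,0,0.22,0,0,0,1],[0,0,0.22,0,0,0,1],[0,0,0.22,0,0,0,1]]
  ]
}}

```text
clock: 41.78
position: [0.4839, -0.2813, 0.0827]
ee_rot: [-1.822, -2.556, 0.0]
force: [0.7, 0.1, -1.0]
width: 0.085
gripper_force: 50.0
```

```bash
python3 - <<'E'
from h import *
p,R=pose();print(p,np.round(R.as_matrix(),3).tolist());tgt(.482,-.284,.053,.327)
E
```

```text
[ 0.48392104 -0.28131274  0.08265662] [[-0.326, 0.945, -0.002], [0.945, 0.326, 0.001], [0.002, -0.001, -1.0]]
now [ 0.484 -0.281  0.083] 0.332 rel [-0.002, -0.0027, 0.0297, -0.0013, -0.0015, 0.0052]
```

{"api": "jog_arm", "payload": {
  "motion": [
    [[-0.002,-0.002,0.015,0,0,0,1],[-0.002,-0.002,0.024,0,0,0,1],[-0.002,-0.002,0.028,0,0,0,1],[-0.002,-0.002,0.03,0,0,0,1],[-0.002,-0.002,0.03,0,0,0,1],[-0.002,-0.002,0.03,0,0,0,1]]
  ]
}}

```text
clock: 42.28
position: [0.4828, -0.2856, 0.0538]
ee_rot: [1.826, 2.555, 0.001]
force: [-0.4, -0.2, -2.0]
width: 0.084
gripper_force: 50.0
```

{"api": "jog_arm", "payload": {
  "motion": [
    [[0,0,0,0,0,0,0.5],[0,0,0,0,0,0,0.5],[0,0,0,0,0,0,0.5],[0,0,0,0,0,0,0.5],[0,0,0,0,0,0,0.5],[0,0,-0.04,0,0,0,0.4],[0,0,-0.08,0,0,0,0.4],[0,0,-0.12,0,0,0,0.4],[0,0,-0.16,0,0,0,0.4],[0,0,-0.2,0,0,0,0.4]]
  ]
}}

```text
clock: 43.12
position: [0.4817, -0.2856, 0.2551]
ee_rot: [-1.827, -2.555, 0.0]
force: [0.6, -0.3, -0.4]
width: 0.302
gripper_force: 0.0
```

```bash
python3 - <<'E'
from h import *
a=get_image("side")[120:420,200:600,::-1];b=get_image("top")[100:330,100:460,::-1]
cv2.imwrite("pics/s9.png",cv2.hconcat([a,cv2.resize(b,(400,300))]))
c=camera_params("top")
for n in("tray","lid"):
  for d in silhouettes(n,"top")[:2]:
    if d["p"]>.3:print(n,round(d["p"],2),d["mask"].sum(),fit(n,d["mask"],c,.002 if n=="tray" else .081,n=="lid"))
tgt(.57,.1,.3,.2)
E
```

```text
tray 0.54 553 (array([ 0.4695, -0.4486, -1.6956]), np.float64(0.41))
lid 0.66 3030 (array([0.5709, 0.2557, 0.2243]), np.float64(0.93))
now [ 0.483 -0.286  0.254] 0.33 rel [0.3366, 0.2077, -0.0457, 0.0024, 0.0011, 0.1301]
```

View pics/s9.png

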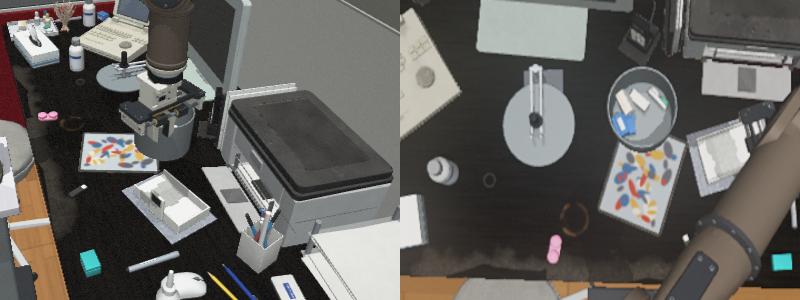

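```bash
python3 - <<'E'
from h import *
tgt(.54,.256,.30,.2)
E
```

```text
now [ 0.483 -0.286  0.254] 0.33 rel [0.4939, 0.2298, -0.0459, 0.0024, 0.0011, 0.1301]
```

{"api": "jog_arm", "payload": {
  "motion": [
    [[0.247,0.115,-0.046,0,0,0.06,-0.1],[0.247,0.115,-0.046,0,0,0.06,-0.1],[0.247,0.115,-0.046,0,0,0.06,-0.1],[0.247,0.115,-0.046,0,0,0.06,-0.1],[0.247,0.115,-0.046,0,0,0.06,-0.1],[0.247,0.115,-0.046,0,0,0.06,-0.1],[0.247,0.115,-0.046,0,0,0.06,-0.1],[0.494,0.23,-0.046,0,0,0.13,-0.1],[0.494,0.23,-0.046,0,0,0.13,-0.1],[0.494,0.23,-0.046,0,0,0.13,-0.1]]
  ]
}}

```text
clock: 44.15
position: [0.5233, 0.1115, 0.2977]
ee_rot: [-1.989, -2.43, 0.003]
force: [1.4, -1.3, -0.1]
width: 0.55
gripper_force: 0.0
```

```bash
python3 - <<'E'
from h import *
tgt(.54,.256,.30,.2)
E
```

```text
now [0.523 0.111 0.298] 0.199 rel [0.1384, 0.045, -0.0024, -0.0023, 0.0001, -0.001]
```

{"api": "jog_arm", "payload": {
  "motion": [
    [[0.138,0.045,0,0,0,0,-0.1],[0.138,0.045,0,0,0,0,-0.1],[0.138,0.045,0,0,0,0,-0.1],[0.138,0.045,0,0,0,0,-0.1],[0.138,0.045,0,0,0,0,-0.1],[0.138,0.045,0,0,0,0,-0.1]]
  ]
}}

```text
clock: 44.65
position: [0.54, 0.2548, 0.2968]
ee_rot: [-1.985, -2.434, 0.006]
force: [0.3, -0.3, 0.9]
width: 0.553
gripper_force: 0.0
```

```bash
python3 - <<'E'
from h import *
im=get_image("wrist");c=camera_params("wrist")
for n in("lid_grip","hanger_tip"):
  for d in silhouettes(n,"wrist")[:2]: print(n,d["p"],d["pixel"],d["mask"].sum())
for d in silhouettes("lid","wrist")[:1]: print(fit("lid",d["mask"],c,.081,True))
t=get_image("top")[120:260,170:290,::-1]
cv2.imwrite("pics/w10.png",cv2.hconcat([cv2.resize(im[:,:,::-1],(560,420)),cv2.resize(t,(240,280),interpolation=cv2.INTER_CUBIC)[:, :].copy() if 0 else cv2.copyMakeBorder(cv2.resize(t,(240,280)),0,140,0,0,0)]))
tgt(.57,.256,.15,.2)
E
```

```text
lid_grip 0.78 [347.2, 202.1] 21840
hanger_tip 0.85 [441.8, 223.0] 4120
(array([0.569 , 0.2555, 0.0763]), np.float64(0.9))
now [0.541 0.252 0.299] 0.197 rel [-0.0018, 0.0291, 0.1491, -0.0003, 0.0002, -0.0027]
```

View pics/w10.png

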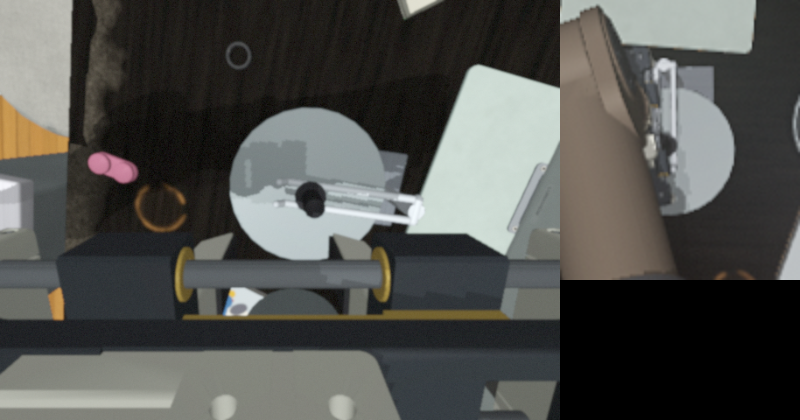

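```bash
python3 - <<'E'
from h import *
im=get_image("wrist");c=camera_params("wrist");g=im.astype(int).max(2)
m=(g<50).astype(np.uint8);n,l,s,ce=cv2.connectedComponentsWithStats(m[195:255,325:390]);print(s[1:],ce[1:]+[325,195])
for q,z in[((361,238),.187),((355,223),.140),((318,232),.14),((323,210),.14),((472,240),.135),((469,225),.135)]:print(np.round(ray(q,z,c),4))
cv2.imwrite("pics/w11.png",cv2.resize(im[180:260,290:500,::-1],(800,305),interpolation=cv2.INTER_CUBIC))
E
```

```text
[[ 13  11  31  37 815]
 [ 40  19   2   2   2]
 [ 42  21   1   1   1]
 [ 43  23   1   1   1]] [[353.54355828 223.45030675]
 [365.5        214.5       ]
 [367.         216.        ]
 [368.         218.        ]]
[0.5718 0.2548 0.187 ]
[0.5708 0.2567 0.14  ]
[0.5387 0.2414 0.14  ]
[0.5391 0.2629 0.14  ]
[0.6852 0.2616 0.135 ]
[0.6779 0.2751 0.135 ]
```

View pics/w11.png

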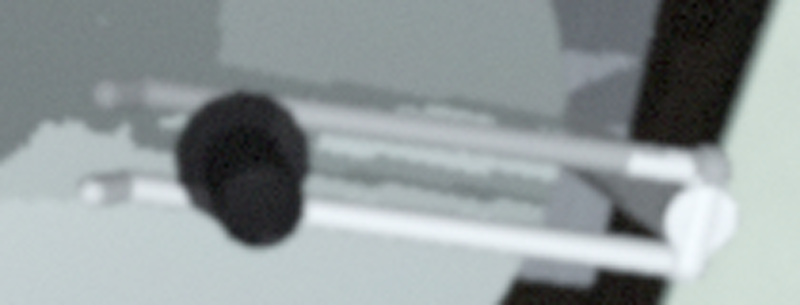

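```bash
python3 - <<'E'
from h import *
c=camera_params("wrist")
T=[ray(q,.14,c) for q in((317.6,204.9),(315,229.3))];F=[ray(q,.131,c) for q in((476.4,222),(471,248.8))]
print(np.round(T+F,4));d=np.mean(F,0)-np.mean(T,0);print("yaw",np.arctan2(d[1],d[0]),"tip",np.mean(T,0),np.hypot(d[0],d[1]))
print(np.round(ray((353.8,220),.140,c),4),np.round(ray((358,234),.187,c),4))
tgt(.571,.256,.15,.2)
E
```

```text
[[0.5333 0.2665 0.14  ]
 [0.5354 0.2434 0.14  ]
 [0.6859 0.2788 0.131 ]
 [0.6889 0.2521 0.131 ]]
yaw 0.06844450410643052 tip [0.53438048 0.2549905  0.14      ] 0.1533393372612768
[0.5691 0.2593 0.14  ] [0.5687 0.2576 0.187 ]
now [0.541 0.252 0.299] 0.198 rel [-0.0023, 0.03, 0.1492, 0.0001, -0.0, -0.0023]
```

{"api": "jog_arm", "payload": {
  "motion": [
    [[-0.001,0.029,0.04,0,0,0,-0.1],[-0.001,0.029,0.08,0,0,0,-0.1],[-0.001,0.029,0.12,0,0,0,-0.1],[-0.001,0.029,0.14,0,0,0,-0.1],[-0.001,0.029,0.148,0,0,0,-0.1],[-0.001,0.029,0.148,0,0,0,-0.1],[-0.001,0.029,0.148,0,0,0,-0.1]]
  ]
}}

```text
clock: 45.53
position: [0.5704, 0.2584, 0.1525]
ee_rot: [1.989, 2.431, 0.002]
force: [0.4, -0.6, 0.3]
width: 0.552
gripper_force: 0.0
```

{"api": "jog_arm", "payload": {
  "motion": [
    [[0,0,0,0,0,0,1],[0,0,0,0,0,0,1],[0,0,0,0,0,0,1],[0,0,0,0,0,0,1],[0,0,0,0,0,0,1],[0,0,0,0,0,0,1],[0,0,0,0,0,0,1],[0,0,0,0,0,0,1],[0,0,0,0,0,0,1],[0,0,0,0,0,0,1]]
  ],
  "force": 40
}}

```text
clock: 46.37
position: [0.5698, 0.2588, 0.1516]
ee_rot: [1.989, 2.432, 0.001]
force: [-1.6, -0.5, 5.0]
width: 0.211
gripper_force: 40.0
```

```bash
python3 - <<'E'
from h import *
p,R=pose();s=observe();print(p,np.round(R.as_matrix(),3).tolist(),s["force"],s["ft_torque"])
tgt(.57,.257,.172,.198)
E
```

```text
[0.56976283 0.25877872 0.15158211] [[-0.199, 0.98, 0.0], [0.98, 0.199, 0.0], [0.0, 0.001, -1.0]] [-1.61994803 -0.54888848  5.03658544] [-0.0483843   0.3799466  -0.01550858]
now [0.57  0.259 0.152] 0.2 rel [-0.0018, -0.0001, -0.0204, 0.0005, -0.0004, 0.0019]
```

{"api": "jog_arm", "payload": {
  "motion": [
    [[0,0,-0.008,0,0,0,1],[0,0,-0.015,0,0,0,1],[0,0,-0.021,0,0,0,1],[0,0,-0.021,0,0,0,1],[0,0,-0.021,0,0,0,1]]
  ]
}}

```text
clock: 46.78
position: [0.5698, 0.2587, 0.1726]
ee_rot: [1.989, 2.432, 0.001]
force: [0.4, 0.3, -1.5]
width: 0.211
gripper_force: 40.0
```

{"api": "jog_arm", "payload": {
  "motion": [
    [[0.002,-0.015,0,0,0,0,1],[0.004,-0.03,0,0,0,0,1],[0.006,-0.045,0,0,0,0,1],[0.008,-0.06,0,0,0,0,1],[0.01,-0.075,0,0,0,0,1],[0.012,-0.09,0,0,0,0,1],[0.014,-0.108,0,0,0,0,1],[0.016,-0.126,0,0,0,0,1],[0.019,-0.147,0,0,0,0,1],[0.019,-0.147,0,0,0,0,1]]
  ]
}}

```text
clock: 47.62
position: [0.4176, 0.2476, 0.1714]
ee_rot: [-1.985, -2.432, 0.005]
force: [-1.4, 0.0, -1.5]
width: 0.208
gripper_force: 40.0
```

```bash
python3 - <<'E'
from h import *
p,R=pose();s=observe();print(p,np.round(R.as_matrix(),3).tolist(),s["force"],s["ft_torque"])
tgt(.46,.1,.25,.2);tgt(.6124,-.0129,.25,.2)
cv2.imwrite("pics/s12.png",get_image("side")[90:330,200:500,::-1])
E
```

```text
[0.41760098 0.2476248  0.17144698] [[-0.2, 0.98, -0.004], [0.98, 0.2, -0.001], [0.0, -0.004, -1.0]] [-1.38937752  0.01289503 -1.48100645] [-0.04710872  0.10659282 -0.04569745]
now [0.418 0.248 0.171] 0.202 rel [-0.1531, 0.0117, -0.0786, -0.0039, -0.0001, 0.0016]
now [0.418 0.248 0.171] 0.202 rel [-0.2942, 0.1384, -0.0791, -0.0039, -0.0001, 0.0016]
```

View pics/s12.png

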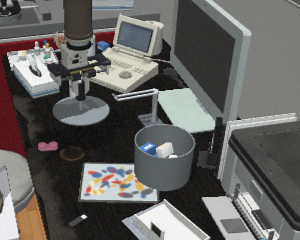

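{"api": "jog_arm", "payload": {
  "motion": [
    [[0,0,-0.03,0,0,0,1],[0,0,-0.06,0,0,0,1],[0,0,-0.08,0,0,0,1],[0,0,-0.08,0,0,0,1],[0,0,-0.08,0,0,0,1]]
  ]
}}

```text
clock: 48.08
position: [0.4229, 0.2485, 0.2529]
ee_rot: [1.989, 2.431, 0.004]
force: [-0.1, -0.1, -2.2]
width: 0.209
gripper_force: 40.0
```

{"api": "jog_arm", "payload": {
  "motion": [
    [[-0.033,0.015,0,0,0,0,1],[-0.066,0.031,0,0,0,0,1],[-0.099,0.047,0,0,0,0,1],[-0.132,0.062,0,0,0,0,1],[-0.165,0.078,0,0,0,0,1],[-0.198,0.093,0,0,0,0,1],[-0.231,0.109,0,0,0,0,1],[-0.264,0.124,0,0,0,0,1],[-0.285,0.134,0,0,0,0,1],[-0.294,0.138,0,0,0,0,1]]
  ]
}}

```text
clock: 48.92
position: [0.6164, -0.0175, 0.2503]
ee_rot: [1.994, 2.426, -0.005]
force: [-1.2, -0.9, -1.5]
width: 0.21
gripper_force: 40.0
```

{"api": "jog_arm", "payload": {
  "motion": [
    [[0,0,0,0,0,0,1],[0,0,0,0,0,0,1],[0,0,0,0,0,0,1]]
  ]
}}

```text
clock: 49.17
position: [0.6146, -0.011, 0.2512]
ee_rot: [-1.986, -2.432, 0.001]
force: [0.2, -0.1, -0.8]
width: 0.212
gripper_force: 40.0
```

```bash
python3 - <<'E'
from h import *
p,R=pose();s=observe();print(p,np.round(R.as_matrix(),3).tolist(),s["force"])
tgt(.6124,-.0129,.186,.2)
get_image("side");c=camera_params("side")
for n in("tub","lid"):
  for d in silhouettes(n,"side")[:1]: print(n,round(d["p"],2),d["mask"].sum(),fit(n,d["mask"],c,.181 if n=="lid" else 0,True))
get_image("wrist");c=camera_params("wrist")
for d in silhouettes("lid","wrist")[:1]: print(n,round(d["p"],2),d["mask"].sum(),fit(n,d["mask"],c,.181,True))
E
```

```text
[ 0.61457922 -0.01101906  0.25117036] [[-0.2, 0.98, -0.002], [0.98, 0.2, 0.001], [0.001, -0.002, -1.0]] [ 0.18709935 -0.12227476 -0.81345321]
now [ 0.615 -0.011  0.251] 0.202 rel [-0.0015, -0.0024, 0.0652, -0.0016, -0.0012, 0.0015]
tub 0.87 2532 (array([ 0.6066, -0.0134, -0.1662]), np.float64(0.72))
lid 0.78 1956 (array([ 0.6108, -0.014 ,  0.1027]), np.float64(0.94))
lid 0.56 40893 (array([ 0.6147, -0.0133, -0.1241]), np.float64(0.65))
```

{"api": "jog_arm", "payload": {
  "motion": [
    [[-0.001,-0.003,0.02,0,0,0,1],[-0.001,-0.003,0.04,0,0,0,1],[-0.001,-0.003,0.052,0,0,0,1],[-0.001,-0.003,0.056,0,0,0,1],[-0.001,-0.003,0.059,0,0,0,1],[-0.001,-0.003,0.061,0,0,0,1],[-0.001,-0.003,0.063,0,0,0,1],[-0.001,-0.003,0.065,0,0,0,1],[-0.001,-0.003,0.065,0,0,0,1],[-0.001,-0.003,0.065,0,0,0,1]]
  ]
}}

```text
clock: 50.25
position: [0.6131, -0.0143, 0.1878]
ee_rot: [1.988, 2.431, 0.002]
force: [-0.5, 0.8, 1.5]
width: 0.208
gripper_force: 40.0
```

```bash
python3 - <<'E'
from h import *
p,R=pose();s=observe();print(p,s["force"],s["ft_torque"])
cv2.imwrite("pics/s13.png",cv2.resize(get_image("side")[170:300,290:440,::-1],(600,520)))
E
```

```text
[ 0.61311291 -0.01433498  0.18776984] [-0.50707132  0.83089005  1.53445886] [-0.04023156 -0.00875664 -0.05501788]
```

View pics/s13.png

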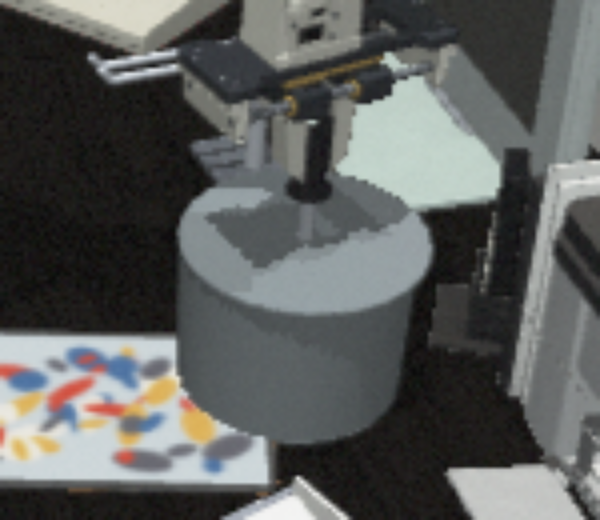

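{"api": "jog_arm", "payload": {
  "motion": [
    [[0,0,0.001,0,0,0,1],[0,0,0.001,0,0,0,1],[0,0,0.001,0,0,0,0],[0,0,0.001,0,0,0,0],[0,0,0.001,0,0,0,0],[0,0,0.001,0,0,0,0],[0,0,0.001,0,0,0,0],[0,0,0.001,0,0,0,0]]
  ]
}}

```text
clock: 50.97
position: [0.6126, -0.0143, 0.1859]
ee_rot: [-1.989, -2.432, 0.0]
force: [0.2, 0.4, -0.7]
width: 0.497
gripper_force: 0.0
```

{"api": "jog_arm", "payload": {
  "motion": [
    [[0,0,-0.03,0,0,0,0],[0,0,-0.07,0,0,0,0],[0,0,-0.11,0,0,0,0],[0,0,-0.15,0,0,0,0],[0.05,-0.15,-0.18,0,0,0,0],[0.05,-0.15,-0.18,0,0,0,0],[0.05,-0.15,-0.18,0,0,0,0],[0.05,-0.15,-0.18,0,0,0,0],[0.05,-0.15,-0.18,0,0,0,0]]
  ]
}}

```text
clock: 51.72
position: [0.451, 0.0048, 0.3676]
ee_rot: [-1.987, -2.431, -0.005]
force: [1.9, -0.5, 0.8]
width: 0.499
gripper_force: 0.0
```

```bash
python3 - <<'E'
from h import *
s=get_image("side");t=get_image("top");c=camera_params("top")
cv2.imwrite("pics/f.png",cv2.hconcat([cv2.resize(s[150:390,220:460,::-1],(400,400)),cv2.resize(t[120:330,200:410,::-1],(400,400))]))
for n,z in(("lid",.117),("tub",0),("tray",.002)):
  for d in silhouettes(n,"top")[:1]: print(n,round(d["p"],2),d["mask"].sum(),fit(n,d["mask"],c,z,n!="tray"))
E
```

```text
lid 0.75 1613 (array([ 0.6174, -0.019 ,  0.3895]), np.float64(0.47))
tray 0.79 2212 (array([ 0.5406, -0.2716, -1.2362]), np.float64(0.96))
```

View pics/f.png

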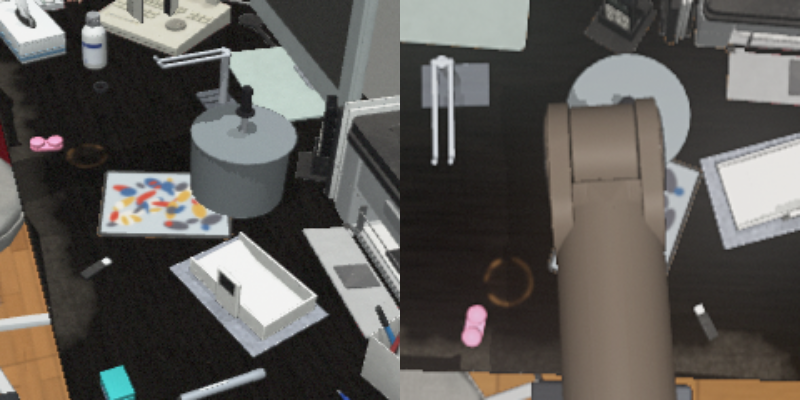

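The lid sits flat on the tub with its grip upright at about (245,100) in the left half. The tray stands empty and level on its mat at about (250,290), and the other things on the desk are undisturbed.

```bash
python3 -c "
from cell import *
print(sign_off())"
```

```text
the job is handed in; nothing more can be done
None
```

I handed the job in at about 52 s on the robot's clock. All five packs are in the tub, the empty tray is level on its mat, and the lid looks flat on the rim in the last side picture; `sign_off()` returned no verdict.

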